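# Space the combs of a gel-casting tray with a spacer block

## Robot

A 6-joint arm with a two-finger parallel gripper is mounted at the origin on the work surface. World frame = base frame: x ahead of the robot, y to its left, z up, the work surface at z = 0. Lengths are in m, angles in rad, forces in N, time in s.
With the tool pointing down it reaches from about 0.425 to 1.125 m from the base axis. Payload 14.9 kg.
Tool frame: the origin (TCP) lies at the very end of the fingers, on their centre line; the grasp point (between the pads) lies 19 mm behind it (env.grip_depth is the z of the grasp point in the tool frame, in m); z points along the fingers, y is the line along which they close (so a half turn about z gives the same grasp; the last joint's range is limited). The gripper opens to 91 mm and grips with 3 to 60 N. Pads are 32 mm wide; open, the fingers measure 118 mm over their backs; the gripper's body (76 mm by 178 mm) begins 60 mm behind the grasp point.
Start: joints at [-1.187, 0.379, 1.734, -0, 1.028, -0.033], TCP at [0.283, -0.64, 0.214] pointing down, gripper open.
Joint ranges: [-2.77, 2.77], [-0.74, 2.19], [0, 2.66], [-1.06, 4.2], [0.31, 2.87], [-3.08, 3.08]. Speed limits (rad/s): [1.89, 1.89, 2.39, 3.14, 3.14, 3.14].

## Interface

Orientations are given as a 3x3 rotation matrix whose columns are the frame's x, y, z axes.
In Python, from bench import env gives the robot as it stands.
- The arm moves only by the tool apply_moves, never from a script. Its argument "steps" is a list of rows, each a list of 5 numbers: the opening, from -1 (shut) to 1 (fully open), so that 0 is half open, then the shift along the tool's x, y, z normalised to -1 to 1, where 1 is 0.025 m, then the turn about the tool's z normalised to -1 to 1, where 1 is 0.15 rad. In form: [[gripper, tx, ty, tz, yaw], ...]. A call has exactly 5 rows; each row shifts and turns the commanded pose from where the row before left it, along the tool's axes as they then stand; what a row does not reach is not made up. A row lasts 1/8 s, in which the tool goes at most 62.5 mm and 10.7 degrees, less where a joint would pass 70% of its speed; a pose out of reach is approached as far as the arm can. A call with a number of a shift or a turn outside -1 to 1 is refused whole. A call with a gripper value outside its range is refused whole. The fingers move at their own pace and stop on an object; "squeeze" is the grip in N (left out, the last holds). Time passes only in rows, so rows that do not move let the fingers close, or fill a call up. It gives the time, the measured TCP pose, the force, the opening and the grip force at its end, in the units of the state.
- env.read_state(): the state, without advancing time (a new reading comes with each control period).
- env.read_camera(name): name is "scene" or "top"; returns the picture (384x512x3 uint8, red, green, blue); there is no depth.
- env.camera_info(name): a dict with "intrinsics" (3x3 intrinsics, pixels), "rvec" (rotation vector, rad) and "tvec" (3), from world to camera coordinates, as OpenCV has them. Camera axes: x right, y down, z forward; pixel columns grow to the right and rows downward; lengths in m; the calibration is good to about 2 mm. A picture is of the moment at which its call begins. camera_info takes no time and is no camera call.
- env.hand_in(): hands the job in; it is judged then, once.
Trained networks look in the newest picture that a camera, given by its name, has taken for a name from the list of things; names that differ only in an ending like _2 or _b are one class to them, and where a whole thing is asked for, a point or a joint stands for the part that bears it (a point fixed in the world has none). Each returns a list of dicts, best first, with "score" (0 to 1); they miss things now and then, are a little off and sometimes report something else, mostly with a low value. They report only what shows in the picture. A call takes as long as a camera call.
- env.silhouettes(label, camera): "mask" (384x512 bool, what is visible of it) and "at" ([column, row] in pixels, amid what is visible of it).
The state is a dict: "time": time; "joints": joint angles; "joint_vel": joint speeds; "tau": joint torques, N m; "eef_pos": TCP position; "eef_rot": TCP orientation; "ft_force": force on the tool from outside, world axes, zero at the start; "wrist_torque": the same for the moment, N m; "grip_width": opening from 0.0 (shut) to 1.0 (fully open); "finger_force": force on a finger pad.
Only numpy, scipy, OpenCV 4.12 (cv2) and the standard library are available. Lean on these libraries where they do the work, as an engineer would, in place of code of your own. Each camera call takes 0.05 s, during which the arm holds its last target. There are 200 camera calls.

## Task

Set the three sliding combs of the gel-casting tray at equal gaps with the thicker of the two white spacer blocks that lean in the slanted rack. Start at the clamped comb: stand the block upright on the tray floor beside the comb that is already set, with its 40 mm thickness along the row, slide the next comb up until block and bars just touch, then step the block on to the next gap, taking care not to shift a comb that is already set. At the end put the block back in its own pocket of the rack as it was, and leave the thinner block, bottle, beaker and tube rack where they are.

Things in the scene. Friction and masses are not known exactly. Their poses are not given: they have to be found in the camera images.
- comb0_top (a point): Top centre of the clamped white comb (comb 0) near one end of the tray, fixed by dark thumbscrews (79 mm high), where the row starts. y points along the row to combs 1, 2, 3; z up. Every comb: back bar 8 mm thick along y, 146 mm long along x, from 37 to 70 mm above the bench, thin teeth below; grey saddles on the tray walls reach 92 mm from the middle.
- comb1_top (a point): Top centre, 70 mm above the bench, of sliding comb 1, the first after the clamped comb: same shape and axes as comb 0 but without thumbscrews. It slides along y only, takes 8 to 9 N to push and stays where it is left. At the start it stands too far from its neighbour.
- comb2_top (a point): Top centre, 70 mm above the bench, of sliding comb 2, the second after the clamped comb: same shape and axes as comb 0 but without thumbscrews. It slides along y only, takes 8 to 9 N to push and stays where it is left. At the start it stands too far from its neighbour.
- comb3_top (a point): Top centre, 70 mm above the bench, of sliding comb 3, the third and last after the clamped comb: same shape and axes as comb 0 but without thumbscrews. It slides along y only, takes 8 to 9 N to push and stays where it is left. At the start it stands too far from its neighbour.
- tray: Clear gel-casting tray on a grey levelling base, fixed; 200 (x) x 262 mm (y). Origin on the bench under its middle; y along the row away from the clamped comb, z up. Inner floor 25 mm above the bench, 154 mm wide (x) between side walls that rise to 50 mm; black end gates 120 mm from the middle along y rise to 50 mm.
- spacer_mid (a point): Centre of the thick white spacer block: 40 mm along its x (the gauging thickness), 50 mm along its y, 70 mm along its z (height when upright); about 0.2 kg. At the start it leans in one of the two pockets of the rack, top towards the robot, its z axis 30 degrees from vertical, its y axis level along the rack's y.
- thin_spacer_mid (a point): Centre of the thinner white spacer block (24 x 50 x 70 mm, axes as the thick one), leaning in the other pocket; leave it alone.
- rack_mid (a point): Middle of the bottom line of the V of the fixed grey rack (110 x 172 mm, 78 high), 30 mm above the bench; x away from the robot, y along the rack, z up. From it a 55 mm back plate rises to -x, 30 degrees from vertical, and a 47 mm ledge square to it to +x. Pockets at y = +45 and -45 mm, 56 mm wide between 14 mm ribs: a block stands on the ledge with its -x face on the plate.
- bottle: Closed glass bottle, 56 mm across, 105 mm high, standing between tray and rack; origin under its centre; leave it alone.
- beaker: Glass beaker, 70 mm across, 90 mm high; origin under its centre; leave it alone.
- tube_rack: Blue tube rack, 90 (x) x 128 (y) x 50 mm; origin under its centre; leave it alone.

How it is judged:
On the way, in this order (a step that is already met when the one before it is completed fails the run):
1. the thick block stands upright on the tray floor between comb 0 and comb 1, and fills the gap between their bars to within 1.5 mm (y of comb1_top in the frame of comb0_top between 0.0465 and 0.0495 m and y of spacer_mid in the frame of comb0_top between 0.019 and 0.029 m and x of spacer_mid in the frame of comb0_top between -0.05 and 0.05 m and z of spacer_mid in the frame of comb0_top between -0.016 and -0.004 m and angle between spacer_mid's own z axis and vertical below 0.12 rad), for 0.2 s.
2. the thick block stands upright on the tray floor between comb 1 and comb 2, and fills the gap between their bars to within 1.5 mm (y of comb2_top in the frame of comb1_top between 0.0465 and 0.0495 m and y of spacer_mid in the frame of comb1_top between 0.019 and 0.029 m and x of spacer_mid in the frame of comb1_top between -0.05 and 0.05 m and z of spacer_mid in the frame of comb1_top between -0.016 and -0.004 m and angle between spacer_mid's own z axis and vertical below 0.12 rad), for 0.2 s.
3. the thick block stands upright on the tray floor between comb 2 and comb 3, and fills the gap between their bars to within 1.5 mm (y of comb3_top in the frame of comb2_top between 0.0465 and 0.0495 m and y of spacer_mid in the frame of comb2_top between 0.019 and 0.029 m and x of spacer_mid in the frame of comb2_top between -0.05 and 0.05 m and z of spacer_mid in the frame of comb2_top between -0.016 and -0.004 m and angle between spacer_mid's own z axis and vertical below 0.12 rad), for 0.2 s.
At the end, for the whole second after the job is handed in: Along the row each of the three neighbouring comb bars' clear gaps is 40 mm to within 1.5 mm; the thick block is back in its pocket, its centre within 12 mm of where it began, leaning 25 to 30 degrees, and released (y of comb1_top in the frame of comb0_top between 0.0465 and 0.0495 m and y of comb2_top in the frame of comb1_top between 0.0465 and 0.0495 m and y of comb3_top in the frame of comb2_top between 0.0465 and 0.0495 m and distance of spacer_mid from where it was at the start of the episode below 0.012 m and angle between spacer_mid's own z axis and vertical between 0.43 and 0.62 rad); the robot touches nothing.
It fails at once if the small bottle is shifted by more than 15 mm or tipped (distance of bottle from where it was at the start of the episode above 0.015 m or angle between bottle's own z axis and vertical above 0.25 rad).
It fails at once if the beaker is shifted by more than 15 mm or tipped (distance of beaker from where it was at the start of the episode above 0.015 m or angle between beaker's own z axis and vertical above 0.25 rad).
It fails at once if the tube rack is shifted by more than 15 mm or tipped (distance of tube_rack from where it was at the start of the episode above 0.015 m or angle between tube_rack's own z axis and vertical above 0.25 rad).
It fails at once if the thin spacer block is shifted by more than 15 mm or tipped (distance of thin_spacer_mid from where it was at the start of the episode above 0.015 m or angle between thin_spacer_mid's own z axis and vertical above 0.8 rad).
It also fails if it takes over 72 s, if anything falls off the work surface, if the arm or the gripper's body presses on something with over 40 N, if the wrist force passes 120 N, or if a joint passes its speed limit or range.

## Working session

There is one attempt and no reset: what is moved stays moved. The work goes in short steps, Python scripts to look and compute and a tool call to move; the robot and the scene stay as the last step left them, time stands still between calls to the robot, and variables do not carry over. Pictures are saved under pics/ and viewed, at most 10 in all, crops included, and the job is handed in when it is done.

Besides the shell and the picture viewer there is one more tool, called after "Emit:" as a command line: name --pt "numbers of a row" for each row, then --argument value for the rest. apply_moves: Moves the arm, as the interface text tells. Its arguments: {"type":"object","properties":{"steps":{"type":"array"},"squeeze":{"type":"number"}},"required":["steps"]}

```bash
ls; mkdir -p pics; python3 - <<'E'
from bench import env
import cv2,numpy as np
for n in("scene","top"):
    im=env.read_camera(n); cv2.imwrite(f"pics/{n}0.png",im[:,:,::-1])
    i=env.camera_info(n); R=cv2.Rodrigues(np.array(i["rvec"]))[0]; print(n,i["intrinsics"],(-R.T@np.array(i["tvec"]).ravel()).round(3),R.round(2))
s=env.read_state(); print(s["eef_rot"],s["eef_pos"],s["time"],env.grip_depth)
E
```

```text
pics
scene [[403.49457494   0.         259.41726804]
 [  0.         403.49457494 187.94808417]
 [  0.           0.           1.        ]] [1.202 0.016 0.986] [[ 0.01  1.    0.  ]
 [ 0.81 -0.   -0.59]
 [-0.59  0.01 -0.81]]
top [[378.50860129   0.         261.3236214 ]
 [  0.         378.50860129 186.47362185]
 [  0.           0.           1.        ]] [ 0.504 -0.003  1.243] [[-0.   -1.    0.  ]
 [-1.    0.   -0.05]
 [ 0.05 -0.   -1.  ]]
[[ 9.14372656e-01  4.04873417e-01 -4.02156673e-04]
 [ 4.04873617e-01 -9.14372220e-01  8.93487147e-04]
 [-5.97169564e-06 -9.79802843e-04 -9.99999520e-01]] [ 0.28324767 -0.63975986  0.21336452] 0.1 -0.0188
```

View pics/scene0.png

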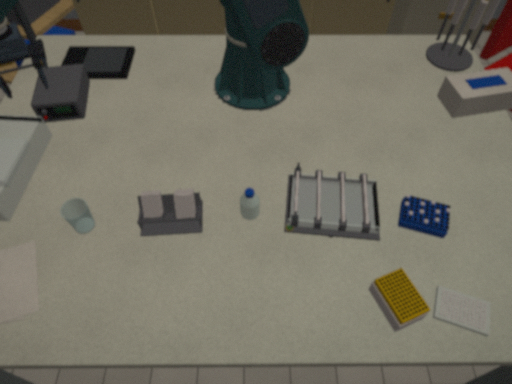

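View pics/top0.png

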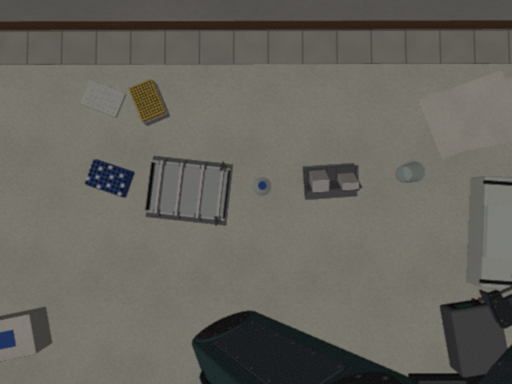

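The scene picture shows the rack at about (170,212), with the blocks at (151,205) and (185,205). The tray is at (333,205), and the clamped comb is its left one, at about (298,195), so the row runs along +y. The top picture agrees: the rack is at (331,181), the bottle at (262,186), and the tray at (190,190), slightly rotated. I'll zoom in and measure next.

```bash
cat > h.py <<'E'
from bench import env
import cv2,numpy as np
def cam(n):
    i=env.camera_info(n); return np.array(i["intrinsics"]),cv2.Rodrigues(np.array(i["rvec"]))[0],np.array(i["tvec"]).ravel()
def ray(n,uv,z):
    K,R,t=cam(n); d=R.T@np.linalg.solve(K,[uv[0],uv[1],1]); c=-R.T@t
    return c+d*(z-c[2])/d[2]
def proj(n,p):
    K,R,t=cam(n); q=K@(R@np.array(p)+t); return q[:2]/q[2]
E
python3 - <<'E'
from h import *
s=cv2.imread("pics/scene0.png"); t=cv2.imread("pics/top0.png")
f=lambda im,x,y,w,h,k:cv2.resize(im[y:y+h,x:x+w],None,fx=k,fy=k,interpolation=cv2.INTER_CUBIC)
a=np.hstack([f(s,130,175,80,70,5),f(t,295,150,80,70,5)])
cv2.imwrite("pics/rack.png",a)
b=np.hstack([f(s,280,155,106,90,3.77),f(t,138,145,106,90,3.77)])
cv2.imwrite("pics/tray.png",b)
for l in ["comb0_top","tray","spacer_mid","thin_spacer_mid","rack_mid","bottle","beaker","tube_rack"]:
  for n in("scene","top"):
    for d in env.silhouettes(l,n)[:4]:
        m=d["mask"]; r=cv2.minAreaRect(np.argwhere(m)[:,::-1].astype(np.float32)); print(l,n,round(d["score"],2),np.round(d["at"],1),m.sum(),np.round(r[0],1),np.round(r[1],1),round(r[2],1))
E
```

```text
comb0_top scene 0.57 [296.4 204.2] 326 [295.  194.5] [ 8.2 63.2] 2.3
comb0_top top 0.52 [220.1 187.2] 234 [220.1 193.1] [ 6.4 60.5] 6.3
tray scene 0.89 [332.8 205.1] 5823 [334.5 201.7] [98.2 71.1] 6.3
tray scene 0.72 [318.9 204.5] 277 [317.9 198.5] [ 7.1 57.1] 1.1
tray top 0.86 [190.6 191.5] 5059 [188.8 189.9] [83.3 62.5] 6.3
spacer_mid scene 0.81 [186.  202.4] 568 [184.  202.5] [29. 20.] 90.0
spacer_mid top 0.89 [321.  179.3] 383 [319.  180.5] [21. 20.] 90.0
thin_spacer_mid scene 0.88 [150.9 201.8] 572 [151.  203.5] [27. 22.] 90.0
thin_spacer_mid top 0.68 [347.9 176.9] 285 [348. 181.] [16. 20.] 90.0
thin_spacer_mid top 0.63 [158.  189.6] 285 [158.9 186.9] [ 7.4 58.3] 5.7
rack_mid scene 0.88 [167.3 220.6] 1599 [169.6 213.4] [41.  65.6] 88.1
rack_mid scene 0.44 [329.5 205.2] 5768 [334.5 201.2] [97.9 70.3] 6.2
rack_mid scene 0.25 [422.7 212.1] 1665 [424.4 215.2] [52.2 34.3] 15.4
rack_mid top 0.55 [334.5 180.1] 1128 [331.5 180.8] [33.5 56.3] 86.2
rack_mid top 0.15 [412.6 172.7] 599 [411. 171.] [24. 30.] 90.0
bottle scene 0.75 [249.8 202.6] 504 [249.5 203.5] [31. 19.] 90.0
bottle top 0.55 [261.5 189.1] 242 [262.  185.5] [17. 16.] 90.0
beaker scene 0.84 [ 80.5 213.9] 871 [ 78.8 214.3] [39.6 26.2] 45.0
beaker top 0.93 [411.7 172.9] 580 [410.  171.5] [23. 30.] 90.0
tube_rack scene 0.91 [424.5 215.2] 1656 [424.3 215.1] [52.4 34.2] 15.1
tube_rack top 0.69 [109.5 182.3] 1223 [109.5 177.9] [44.8 28.2] 17.7
```

View pics/rack.png

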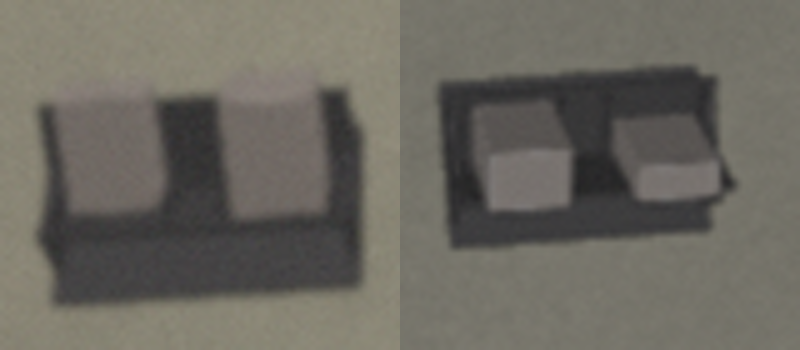

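View pics/tray.png

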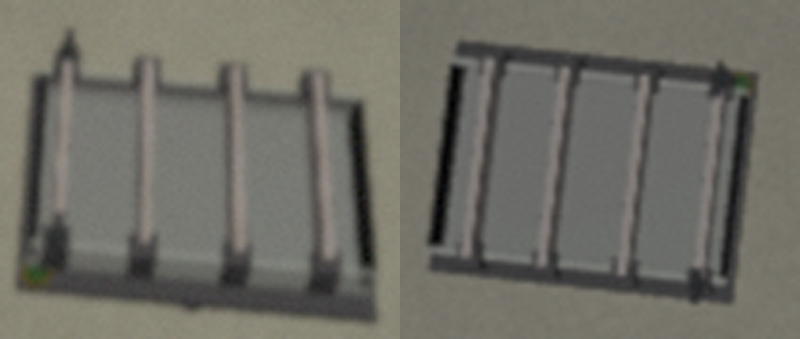

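```bash
python3 - <<'E'
from h import *
print("block +x top edge",ray("top",(312.9,180),.1106),ray("top",(329.1,180),.1106))
print("block -x top edge",ray("top",(313.1,191.9),.0906),ray("top",(329.2,191),.0906))
# scene: +x face bottom corners/top corners of the right block (rack crop left)
for c,z in (((220,98),.1106),((318,98),.1106),((235,217),.05),((325,213),.05)): print("sc",ray("scene",(130+c[0]/5,175+c[1]/5),z).round(4))
for c in ((447,247),(712,230)): print("rack front top?",ray("top",(295+(c[0]-400)/5,150+c[1]/5),.05).round(4))
for c in ((440,84),(700,70)): print("rack back",ray("top",(295+(c[0]-400)/5,150+c[1]/5),.07).round(4))
print("bottle",ray("top",(262,185.5),.105)[:2],"tray c top",ray("top",(188.8,189.9),.03),"scene",ray("scene",(334.5,201.7),.03))
def rect(n,th,o,z,W,L):
    im=cv2.imread(f"pics/{n}0.png").astype(np.float32).mean(2)
    xs=np.arange(-W,W)*1e-3; ys=np.arange(-L,L)*5e-4
    ex=np.array([np.cos(th),-np.sin(th),0]); ey=np.array([np.sin(th),np.cos(th),0])
    P=o+xs[:,None,None]*ex+ys[None,:,None]*ey
    P=P.reshape(-1,3); K,R,t=cam(n); q=(P@R.T+t)@K.T
    m=(q[:,:2]/q[:,2:]).astype(np.float32).reshape(len(xs),len(ys),2)
    return cv2.remap(im,m[...,0],m[...,1],cv2.INTER_LINEAR),ys
from scipy.signal import find_peaks
c=ray("top",(188.8,189.9),.03); c[2]=.07; print(c)
for n in("top","scene"):
  best=None
  for deg in np.arange(2,10,.25):
    R,ys=rect(n,np.radians(deg),c,.07,50,260); p=R.mean(0); v=p.std()
    if best is None or v>best[0]: best=(v,deg,p)
  p=best[2]; pk,pr=find_peaks(p,prominence=8); print(n,best[:2])
  for k in pk:
    sl=slice(max(k-12,0),k+13); w=np.clip(p[sl]-p[sl].min()-.3*np.ptp(p[sl]),0,None); print("  peak y",(w*ys[sl]).sum()/w.sum(),p[k])
E
```

```text
block +x top edge [ 0.57800492 -0.15817161  0.1106    ] [ 0.57785128 -0.20672203  0.1106    ]
block -x top edge [ 0.54300603 -0.16116303  0.0906    ] [ 0.54559274 -0.21022356  0.0906    ]
sc [ 0.5801 -0.2027  0.1106]
sc [ 0.5803 -0.1507  0.1106]
sc [ 0.6166 -0.2003  0.05  ]
sc [ 0.6142 -0.1515  0.05  ]
rack front top? [ 0.5208 -0.1391  0.05  ]
rack front top? [ 0.531  -0.3062  0.05  ]
rack back [ 0.6219 -0.1334  0.07  ]
rack back [ 0.6301 -0.2952  0.07  ]
bottle [ 0.56227207 -0.00559161] tray c top [0.55275117 0.22896087 0.03      ] scene [0.54989756 0.24021087 0.03      ]
[0.55275117 0.22896087 0.07      ]
top (np.float32(21.80984), np.float64(6.5))
  peak y -0.11444984340182482 106.71655
  peak y -0.10127052561172135 122.63323
  peak y -0.03907978720871278 122.53196
  peak y 0.027606618430947888 122.64335
  peak y 0.09028184854081463 122.51096
scene (np.float32(20.399141), np.float64(6.5))
  peak y -0.10062357634029659 134.42773
  peak y -0.03772220199736239 133.52847
  peak y 0.029128038220600054 134.28004
  peak y 0.09182589333142976 133.30875
```

```bash
cat >> h.py <<'E'
def plan(*wps,g=None):
    """wps: (x,y,z,yawdeg,nrows); from measured pose; prints rows in fives"""
    s=env.read_state(); p=np.array(s["eef_pos"]); R=np.array(s["eef_rot"]); th=np.arctan2(R[1,0],R[0,0]); rows=[]
    for w in wps:
        n=w[4]
        for k in range(n):
            r=n-k; d=(np.array(w[:3])-p)/r; dy=-(np.radians(w[3])-th)/r
            R0=np.array([[np.cos(th),np.sin(th),0],[np.sin(th),-np.cos(th),0],[0,0,-1]])
            u=np.round(np.r_[R0.T@d/.025,dy/.15],2); 
            if abs(u).max()>1: print("OVER",u)
            p=p+R0@u[:3]*.025; th=th-u[3]*.15; rows.append(u.tolist())
    while len(rows)%5: rows.append([0,0,0,0])
    for i in range(0,len(rows),5): print([[g]+r for r in rows[i:i+5]])
def st():
    s=env.read_state(); R=np.array(s["eef_rot"]); print("t",s["time"],"p",np.round(s["eef_pos"],4),"yaw",np.degrees(np.arctan2(R[1,0],R[0,0])).round(2),"F",np.round(s["ft_force"],1),"w",np.round(s["grip_width"],3)*91,"ff",s["finger_force"])
E
python3 - <<'E'
from h import *
plan((0.579,-.180,.20,3.2,25),g=.45)
E
```

```text
[[0.45, 0.73, -0.48, 0.02, 0.1], [0.45, 0.72, -0.49, 0.02, 0.1], [0.45, 0.72, -0.5, 0.02, 0.1], [0.45, 0.71, -0.51, 0.02, 0.1], [0.45, 0.7, -0.53, 0.02, 0.1]]
[[0.45, 0.69, -0.54, 0.02, 0.1], [0.45, 0.68, -0.55, 0.02, 0.1], [0.45, 0.68, -0.56, 0.02, 0.09], [0.45, 0.67, -0.56, 0.02, 0.1], [0.45, 0.66, -0.57, 0.02, 0.09]]
[[0.45, 0.65, -0.58, 0.02, 0.1], [0.45, 0.64, -0.59, 0.02, 0.09], [0.45, 0.64, -0.6, 0.02, 0.1], [0.45, 0.63, -0.61, 0.02, 0.09], [0.45, 0.62, -0.62, 0.03, 0.1]]
[[0.45, 0.61, -0.63, 0.02, 0.09], [0.45, 0.6, -0.64, 0.03, 0.1], [0.45, 0.59, -0.65, 0.02, 0.09], [0.45, 0.58, -0.65, 0.03, 0.1], [0.45, 0.57, -0.66, 0.02, 0.09]]
[[0.45, 0.56, -0.67, 0.03, 0.1], [0.45, 0.55, -0.68, 0.02, 0.09], [0.45, 0.54, -0.69, 0.03, 0.1], [0.45, 0.53, -0.7, 0.02, 0.09], [0.45, 0.53, -0.7, 0.03, 0.1]]
```

Emit:
apply_moves --pt "0.45 0.72 -0.5 0.02 0.1" --pt "0.45 0.72 -0.5 0.02 0.1" --pt "0.45 0.72 -0.5 0.02 0.1" --pt "0.45 0.71 -0.5 0.02 0.1" --pt "0.45 0.71 -0.5 0.02 0.1" --squeeze 12

```text
time: 1.52
eef_pos: [0.343, -0.5479, 0.2115]
eef_rot: [[0.942, 0.335, 0.0], [0.335, -0.942, -0.0], [0.0, 0.0, -1.0]]
ft_force: [-0.8, 0.0, -1.1]
grip_width: 0.722
finger_force: 0.0
```

Emit:
apply_moves --pt "0.45 0.68 -0.56 0.02 0.1" --pt "0.45 0.68 -0.56 0.02 0.1" --pt "0.45 0.68 -0.56 0.02 0.1" --pt "0.45 0.67 -0.55 0.02 0.1" --pt "0.45 0.67 -0.55 0.02 0.1"

```text
time: 2.15
eef_pos: [0.4021, -0.4558, 0.209]
eef_rot: [[0.965, 0.263, 0.0], [0.263, -0.965, -0.0], [0.0, 0.0, -1.0]]
ft_force: [-0.3, -0.7, 0.0]
grip_width: 0.726
finger_force: 0.0
```

Emit:
apply_moves --pt "0.45 0.64 -0.6 0.02 0.1" --pt "0.45 0.64 -0.6 0.02 0.1" --pt "0.45 0.64 -0.6 0.02 0.1" --pt "0.45 0.63 -0.6 0.02 0.1" --pt "0.45 0.63 -0.6 0.02 0.1"

```text
time: 2.78
eef_pos: [0.4618, -0.3643, 0.2065]
eef_rot: [[0.982, 0.19, 0.0], [0.19, -0.982, -0.0], [0.0, 0.0, -1.0]]
ft_force: [0.5, 0.6, -0.1]
grip_width: 0.719
finger_force: 0.0
```

Emit:
apply_moves --pt "0.45 0.59 -0.65 0.02 0.1" --pt "0.45 0.59 -0.65 0.02 0.1" --pt "0.45 0.59 -0.65 0.02 0.1" --pt "0.45 0.59 -0.64 0.02 0.1" --pt "0.45 0.59 -0.64 0.02 0.1"

```text
time: 3.4
eef_pos: [0.5216, -0.2727, 0.204]
eef_rot: [[0.993, 0.116, 0.0], [0.116, -0.993, -0.0], [0.0, 0.0, -1.0]]
ft_force: [1.2, -0.2, -0.7]
grip_width: 0.727
finger_force: 0.0
```

Emit:
apply_moves --pt "0.45 0.54 -0.69 0.02 0.1" --pt "0.45 0.54 -0.69 0.02 0.1" --pt "0.45 0.54 -0.69 0.02 0.1" --pt "0.45 0.54 -0.69 0.02 0.0" --pt "0.45 0.54 -0.69 0.02 0.0"

```text
time: 4.03
eef_pos: [0.5813, -0.1804, 0.2015]
eef_rot: [[0.997, 0.072, 0.0], [0.072, -0.997, -0.0], [0.0, 0.0, -1.0]]
ft_force: [0.3, -0.5, -0.1]
grip_width: 0.725
finger_force: 0.0
```

```bash
python3 - <<'E'
from h import *
st()
im=env.read_camera("scene")[120:270,80:280,::-1]; cv2.imwrite("pics/s1.png",cv2.resize(im,None,fx=4,fy=4,interpolation=cv2.INTER_CUBIC))
plan((0.579,-.180,.11,3.2,5),(0.579,-.180,.074,3.2,5),g=.45)
E
```

```text
t 4.025 p [ 0.5813 -0.1804  0.2015] yaw 4.13 F [ 0.3 -0.5 -0.1] w 65.975 ff 0.0
[[0.45, -0.03, 0.01, 0.73, 0.02], [0.45, -0.03, 0.01, 0.73, 0.02], [0.45, -0.03, 0.0, 0.73, 0.02], [0.45, -0.02, 0.01, 0.73, 0.03], [0.45, -0.03, 0.01, 0.74, 0.02]]
[[0.45, 0.0, -0.0, 0.29, 0.0], [0.45, 0.0, -0.0, 0.29, 0.0], [0.45, 0.0, -0.0, 0.29, 0.0], [0.45, 0.0, -0.0, 0.28, 0.0], [0.45, 0.0, -0.0, 0.29, 0.0]]
```

View pics/s1.png

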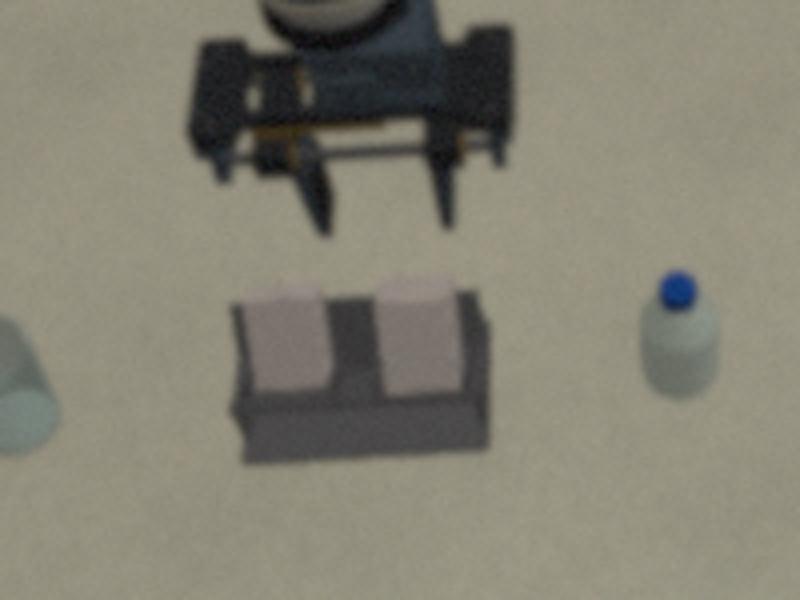

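The gripper is over the rack, with its finger tips at picture pixels (325,235) and (448,228). The thick block is the right-hand one, at (418,335). The ribs look low. I'll check the tips against the calibration before going down.

```bash
python3 - <<'E'
from h import *
for dy in(.04,0,-.04): print((proj("scene",(.5813,-.1804+dy,.2015))-[80,120])*4)
for y in(-.205,-.18,-.155): print((proj("scene",(.579,y,.1106))-[80,120])*4)
E
```

```text
[452.13611762 214.58150637]
[387.35506697 214.79507448]
[322.53405387 215.00877433]
[372.6739165  297.08270677]
[410.35878783 296.94372249]
[448.03014734 296.80478804]
```

Emit:
apply_moves --pt "0.45 -0.02 0 0.73 0.02" --pt "0.45 -0.02 0 0.73 0.02" --pt "0.45 -0.02 0 0.73 0.02" --pt "0.45 -0.02 0 0.73 0.02" --pt "0.45 -0.02 0 0.73 0.02"

```text
time: 4.7
eef_pos: [0.5779, -0.1816, 0.1087]
eef_rot: [[0.998, 0.056, -0.0], [0.056, -0.998, 0.0], [-0.0, -0.0, -1.0]]
ft_force: [0.5, 0.3, 0.0]
grip_width: 0.728
finger_force: 0.0
```

Emit:
apply_moves --pt "0.45 0.05 -0.1 0.28 0" --pt "0.45 0 0 0.28 0" --pt "0.45 0 0 0.28 0" --pt "0.45 0 0 0.28 0" --pt "0.45 0 0 0.28 0"

```text
time: 5.32
eef_pos: [0.5794, -0.179, 0.0749]
eef_rot: [[0.998, 0.057, 0.0], [0.057, -0.998, -0.0], [0.0, 0.0, -1.0]]
ft_force: [0.1, -0.0, 0.0]
grip_width: 0.723
finger_force: 0.0
```

Emit:
apply_moves --pt "-0.05 0 0 0 0" --pt "-0.05 0 0 0 0" --pt "-0.05 0 0 0 0" --pt "-0.05 0 0 0 0" --pt "-0.05 0 0 0 0"

```text
time: 5.95
eef_pos: [0.5793, -0.1789, 0.0753]
eef_rot: [[0.998, 0.057, 0.0], [0.057, -0.998, 0.0], [0.0, -0.0, -1.0]]
ft_force: [-0.3, -0.2, -1.2]
grip_width: 0.551
finger_force: 12.0
```

Emit:
apply_moves --pt "-0.05 0 0 -0.4 0" --pt "-0.05 0 0 -0.7 0" --pt "-0.05 0 0 -0.8 0" --pt "-0.05 0 0 -0.8 0" --pt "-0.05 0 0 -0.7 0"

```text
time: 6.58
eef_pos: [0.5796, -0.179, 0.1621]
eef_rot: [[0.998, 0.057, 0.001], [0.057, -0.998, -0.0], [0.001, 0.0, -1.0]]
ft_force: [-0.3, 0.1, -1.9]
grip_width: 0.549
finger_force: 12.0
```

Emit:
apply_moves --pt "-0.05 0.92 -0.75 0 0" --pt "-0.05 0.92 -0.75 0 0" --pt "-0.05 0.92 -0.75 0 0" --pt "-0.05 0.92 -0.75 0 0" --pt "-0.05 0.92 -0.75 0 0"

```text
time: 7.2
eef_pos: [0.6895, -0.0781, 0.161]
eef_rot: [[0.998, 0.057, 0.0], [0.057, -0.998, -0.0], [0.0, 0.0, -1.0]]
ft_force: [-0.5, -0.1, -2.4]
grip_width: 0.546
finger_force: 12.0
```

Emit:
apply_moves --pt "-0.05 0 0 0.9 0" --pt "-0.05 0 0 0.9 0" --pt "-0.05 0 0 0.9 0" --pt "-0.05 0 0 0.9 0" --pt "-0.05 0 0 0.7 0"

```text
time: 7.82
eef_pos: [0.6882, -0.079, 0.0508]
eef_rot: [[0.998, 0.056, -0.001], [0.056, -0.998, 0.0], [-0.001, -0.0, -1.0]]
ft_force: [0.3, 0.3, -2.5]
grip_width: 0.551
finger_force: 12.0
```

```bash
python3 - <<'E'
from h import *
st()
im=env.read_camera("scene")[180:330,120:320,::-1]; cv2.imwrite("pics/s2.png",cv2.resize(im,None,fx=4,fy=4,interpolation=cv2.INTER_CUBIC))
E
```

```text
t 7.825 p [ 0.6882 -0.079   0.0508] yaw 3.23 F [ 0.3  0.3 -2.5] w 50.141000000000005 ff 11.973947435617447
```

View pics/s2.png

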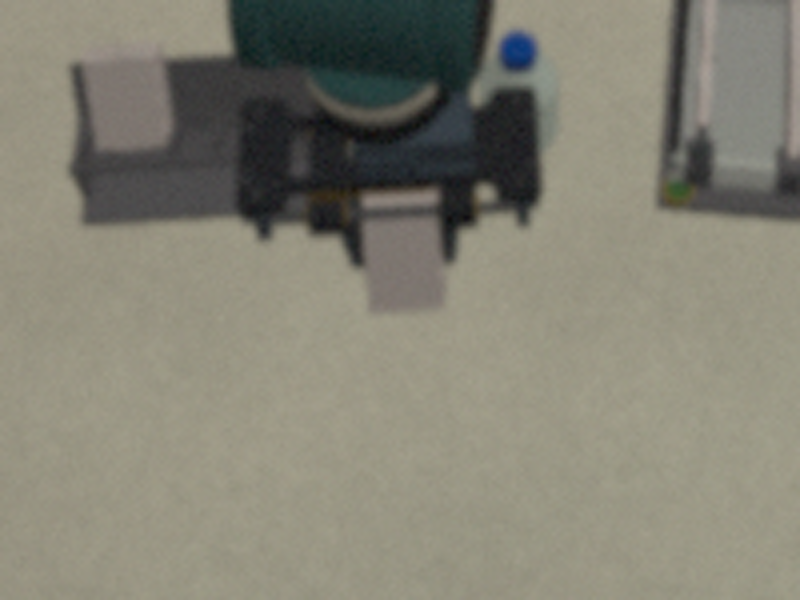

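Emit:
apply_moves --pt "-0.05 0.0 0 0.2 0" --pt "-0.05 0.1 0 0.1 0" --pt "-0.05 0.2 0 0.02 0" --pt "-0.05 0.3 0 0.02 0" --pt "-0.05 0.3 0 0.04 0" --squeeze 5

```text
time: 8.5
eef_pos: [0.7123, -0.0775, 0.0438]
eef_rot: [[0.998, 0.057, 0.001], [0.057, -0.998, -0.0], [0.001, 0.0, -1.0]]
ft_force: [-1.3, 0.0, 0.8]
grip_width: 0.551
finger_force: 5.0
```

Emit:
apply_moves --pt "-0.05 0.3 0 0.05 0" --pt "-0.05 0.3 0 0.05 0" --pt "-0.05 0.3 0 0.05 0" --pt "-0.05 0.3 0 0.04 0" --pt "-0.05 0.3 0 0.04 0"

```text
time: 9.12
eef_pos: [0.7494, -0.0753, 0.0377]
eef_rot: [[0.998, 0.057, 0.0], [0.057, -0.998, 0.0], [0.0, -0.0, -1.0]]
ft_force: [-2.6, -0.1, 3.8]
grip_width: 0.553
finger_force: 5.0
```

```bash
python3 - <<'E'
from h import *
st()
im=env.read_camera("scene")[200:300,160:290,::-1]; cv2.imwrite("pics/s3.png",cv2.resize(im,None,fx=6,fy=6,interpolation=cv2.INTER_CUBIC))
E
```

```text
t 9.125 p [ 0.7494 -0.0753  0.0377] yaw 3.26 F [-2.6 -0.1  3.8] w 50.32300000000001 ff 5.000075027346611
```

View pics/s3.png

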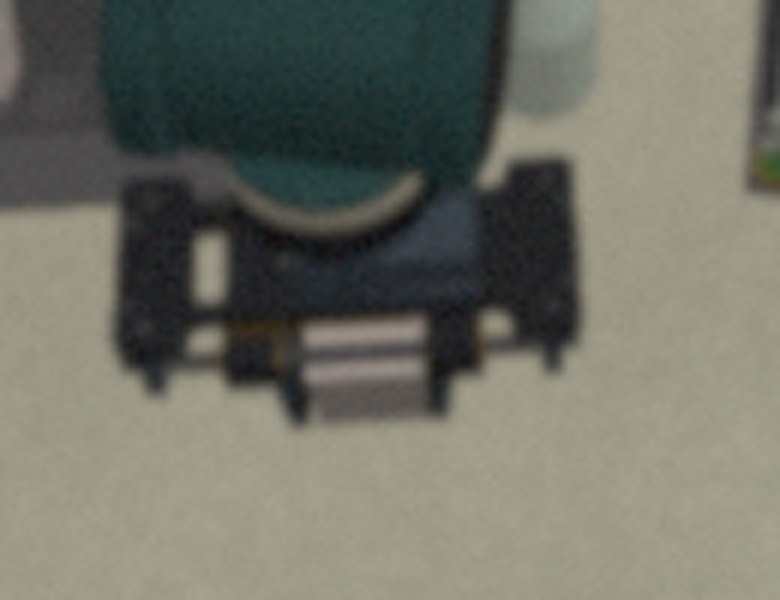

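The block now looks nearly upright between the fingers: top face at (365,340), front face at (370,400). I'll press and drag a little more, then release it so it stands flat.

Emit:
apply_moves --pt "-0.05 0.3 0 0.05 0" --pt "-0.05 0.2 0 0.05 0" --pt "0.3 0 0 0 0" --pt "0.3 0 0 0 0" --pt "0.3 0 0 0 0"

```text
time: 9.8
eef_pos: [0.761, -0.0747, 0.0348]
eef_rot: [[0.998, 0.057, -0.0], [0.057, -0.998, 0.0], [-0.0, -0.0, -1.0]]
ft_force: [-0.5, -0.4, 0.1]
grip_width: 0.649
finger_force: 0.0
```

```bash
python3 - <<'E'
from h import *
st()
im=env.read_camera("scene"); cv2.imwrite("pics/s4.png",cv2.resize(im[200:300,160:290,::-1],None,fx=6,fy=6,interpolation=cv2.INTER_CUBIC))
# predict upright block top corners if at x0
for x0 in(.735,.745,.755): print(x0,[((proj("scene",(x0+dx,-.0735+dy,z))-[160,200])*6).round() for dx,dy,z in((-.02,-.025,.07),(.02,-.025,.07),(.02,.025,.07),(.02,.025,0))])
E
```

```text
t 9.8 p [ 0.761  -0.0747  0.0348] yaw 3.25 F [-0.5 -0.4  0.1] w 59.059000000000005 ff 0.0
0.735 [array([309., 282.]), array([303., 368.]), array([424., 368.]), array([432., 439.])]
0.745 [array([307., 303.]), array([301., 391.]), array([423., 390.]), array([431., 460.])]
0.755 [array([306., 325.]), array([300., 413.]), array([422., 412.]), array([431., 482.])]
```

View pics/s4.png

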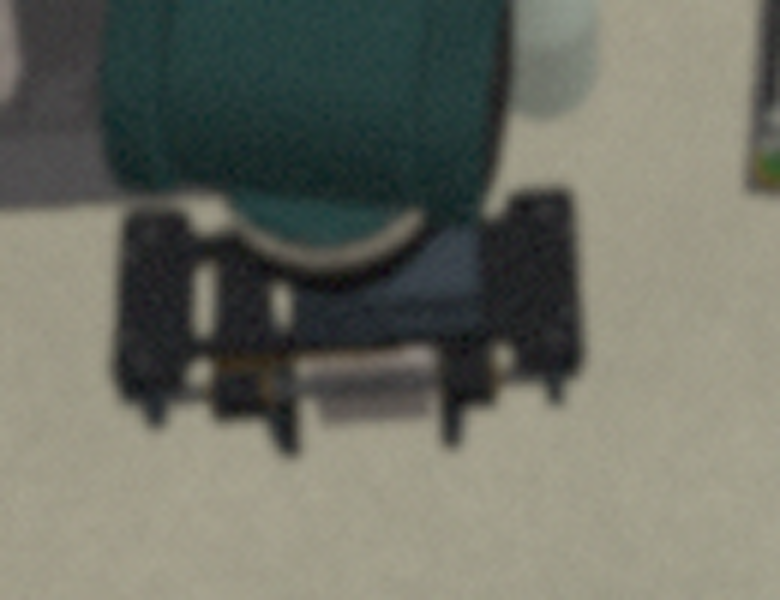

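Emit:
apply_moves --pt "0.3 -0.3 0 -0.1 0" --pt "0.3 -0.3 0 -0.1 0" --pt "0.3 -0.3 0 -0.1 0" --pt "0.3 -0.3 0 -0.1 0" --pt "0.3 -0.12 0 -0.12 0"

```text
time: 10.48
eef_pos: [0.7276, -0.0766, 0.0481]
eef_rot: [[0.998, 0.057, -0.0], [0.057, -0.998, 0.0], [-0.0, -0.0, -1.0]]
ft_force: [-0.7, -0.5, 0.2]
grip_width: 0.652
finger_force: 0.0
```

```bash
python3 - <<'E'
from h import *
st()
im=env.read_camera("scene"); cv2.imwrite("pics/s5.png",cv2.resize(im[200:300,160:290,::-1],None,fx=6,fy=6,interpolation=cv2.INTER_CUBIC))
for x0 in(.725,.730): print(x0,[((proj("scene",(x0+dx,-.0745+dy,z))-[160,200])*6).round() for dx,dy,z in((-.02,-.025,.07),(.02,-.025,.07),(.02,.025,.07),(.02,.025,0))])
E
```

```text
t 10.475 p [ 0.7276 -0.0766  0.0481] yaw 3.25 F [-0.7 -0.5  0.2] w 59.332 ff 0.0
0.725 [array([308., 261.]), array([302., 346.]), array([422., 346.]), array([431., 418.])]
0.73 [array([307., 272.]), array([301., 357.]), array([422., 357.]), array([430., 428.])]
```

View pics/s5.png

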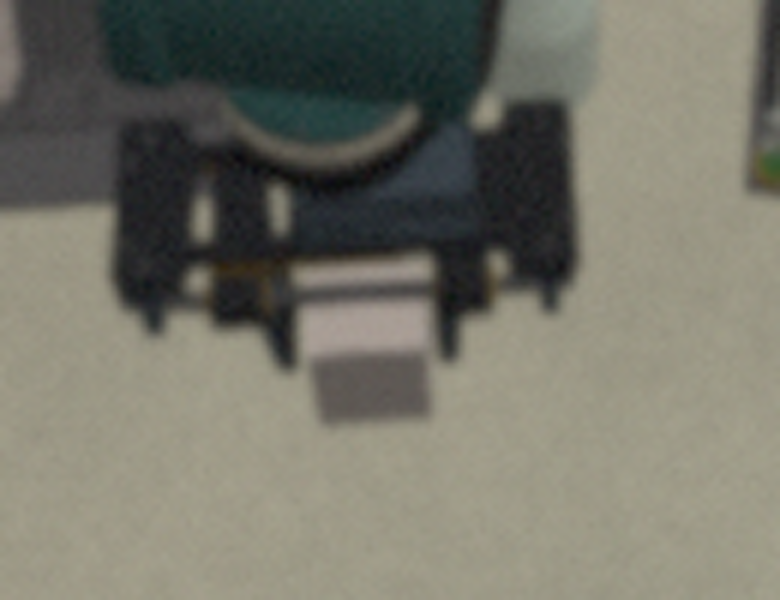

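The block stands upright on the bench with its front edges at v≈353 and 420, which puts its centre at x≈0.728. I'll grip it firmly and lift.

Emit:
apply_moves --pt "-0.1 0 0 0 0" --pt "-0.1 0 0 0 0" --pt "-0.1 0 0 0 0" --pt "-0.1 0 0 0 0" --pt "-0.1 0 0 0 0" --squeeze 20

```text
time: 11.15
eef_pos: [0.7285, -0.0766, 0.0481]
eef_rot: [[0.998, 0.057, 0.0], [0.057, -0.998, -0.0], [0.0, 0.0, -1.0]]
ft_force: [-0.5, 1.4, 4.3]
grip_width: 0.548
finger_force: 20.0
```

Emit:
apply_moves --pt "-0.1 0 0 -0.8 0" --pt "-0.1 0 0 -1 0" --pt "-0.1 0 0 -1 0" --pt "-0.1 0 0 -1 0" --pt "-0.1 0 0 -1 0"

```text
time: 11.78
eef_pos: [0.7283, -0.0766, 0.1701]
eef_rot: [[0.998, 0.057, 0.001], [0.057, -0.998, -0.0], [0.001, 0.0, -1.0]]
ft_force: [0.1, -0.5, -2.6]
grip_width: 0.549
finger_force: 20.0
```

```bash
python3 - <<'E'
from h import *
st(); plan((.5449,.1597,.165,83.5,15),g=-.1)
E
```

```text
t 11.775 p [ 0.7283 -0.0766  0.1701] yaw 3.26 F [ 0.1 -0.5 -2.6] w 49.959 ff 19.99968856573105
[[-0.1, -0.45, -0.66, 0.01, -0.62], [-0.1, -0.39, -0.7, 0.01, -0.62], [-0.1, -0.32, -0.73, 0.01, -0.62], [-0.1, -0.25, -0.76, 0.01, -0.62], [-0.1, -0.18, -0.78, 0.02, -0.62]]
[[-0.1, -0.11, -0.79, 0.01, -0.62], [-0.1, -0.04, -0.8, 0.02, -0.62], [-0.1, 0.04, -0.8, 0.01, -0.62], [-0.1, 0.11, -0.79, 0.02, -0.63], [-0.1, 0.18, -0.77, 0.01, -0.62]]
[[-0.1, 0.25, -0.75, 0.02, -0.63], [-0.1, 0.33, -0.73, 0.01, -0.62], [-0.1, 0.39, -0.69, 0.02, -0.63], [-0.1, 0.46, -0.65, 0.01, -0.62], [-0.1, 0.51, -0.61, 0.02, -0.63]]
```

Emit:
apply_moves --pt "-0.1 -0.45 -0.66 0.01 -0.62" --pt "-0.1 -0.39 -0.7 0.01 -0.62" --pt "-0.1 -0.32 -0.73 0.01 -0.62" --pt "-0.1 -0.25 -0.76 0.01 -0.62" --pt "-0.1 -0.18 -0.78 0.02 -0.62"

```text
time: 12.4
eef_pos: [0.667, 0.0031, 0.1675]
eef_rot: [[0.865, 0.501, 0.0], [0.501, -0.865, -0.0], [0.0, 0.0, -1.0]]
ft_force: [0.1, -0.4, -2.6]
grip_width: 0.546
finger_force: 20.0
```

Emit:
apply_moves --pt "-0.1 -0.11 -0.79 0.01 -0.62" --pt "-0.1 -0.04 -0.8 0.02 -0.62" --pt "-0.1 0.04 -0.8 0.01 -0.62" --pt "-0.1 0.11 -0.79 0.02 -0.63" --pt "-0.1 0.18 -0.77 0.01 -0.62"

```text
time: 13.02
eef_pos: [0.6057, 0.0818, 0.1657]
eef_rot: [[0.548, 0.837, 0.001], [0.837, -0.548, 0.0], [0.0, 0.0, -1.0]]
ft_force: [-0.3, -0.3, -2.4]
grip_width: 0.545
finger_force: 20.0
```

Emit:
apply_moves --pt "-0.1 0.25 -0.75 0.02 -0.63" --pt "-0.1 0.33 -0.73 0.01 -0.62" --pt "-0.1 0.39 -0.69 0.02 -0.63" --pt "-0.1 0.46 -0.65 0.01 -0.62" --pt "-0.1 0.51 -0.61 0.02 -0.63"

```text
time: 13.65
eef_pos: [0.5447, 0.1602, 0.1637]
eef_rot: [[0.11, 0.994, 0.001], [0.994, -0.11, 0.0], [0.0, 0.001, -1.0]]
ft_force: [0.9, -0.1, -3.2]
grip_width: 0.548
finger_force: 20.0
```

```bash
python3 - <<'E'
from h import *
st()
im=env.read_camera("scene"); cv2.imwrite("pics/s6.png",cv2.resize(im[130:250,270:400,::-1],None,fx=5,fy=5,interpolation=cv2.INTER_CUBIC))
plan((.5449,.1597,.08,83.5,5),g=-.1)
E
```

```text
t 13.65 p [0.5447 0.1602 0.1637] yaw 83.7 F [ 0.9 -0.1 -3.2] w 49.868 ff 19.998967051506042
[[-0.1, -0.01, 0.01, 0.67, 0.01], [-0.1, -0.01, 0.01, 0.67, 0.01], [-0.1, -0.01, 0.02, 0.67, 0.01], [-0.1, -0.02, 0.01, 0.66, 0.01], [-0.1, -0.01, 0.02, 0.67, 0.02]]
```

View pics/s6.png

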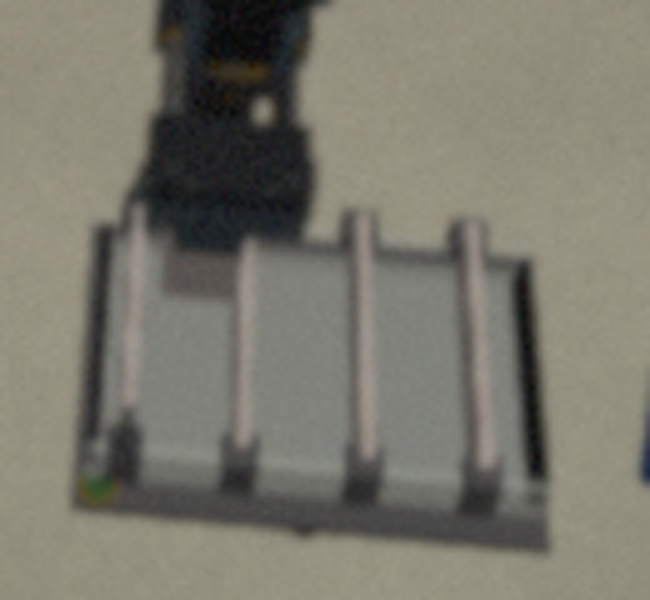

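The block hangs over the gap between comb 0 and comb 1: its bottom edge spans u≈163–238, between the bars at 130 and 243. I've now used all 10 views, so from here I work from numbers only. I'm lowering it into the gap.

Emit:
apply_moves --pt "-0.1 -0.02 0.01 0.67 0.01" --pt "-0.1 -0.02 0.01 0.67 0.01" --pt "-0.1 -0.02 0.01 0.67 0.01" --pt "-0.1 0 0.01 0.67 0.01" --pt "-0.1 0 0 0.67 0"

```text
time: 14.32
eef_pos: [0.5457, 0.1579, 0.0775]
eef_rot: [[0.119, 0.993, -0.0], [0.993, -0.119, -0.0], [-0.0, -0.0, -1.0]]
ft_force: [0.6, -0.1, -3.3]
grip_width: 0.549
finger_force: 20.0
```

Emit:
apply_moves --pt "-0.1 -0.05 0 0.1 0" --pt "-0.1 -0.05 0 0 0" --pt "-0.1 -0.05 0 0 0" --pt "-0.1 -0.04 0 0 0" --pt "-0.1 0 0 0 0"

```text
time: 14.95
eef_pos: [0.5453, 0.1534, 0.0768]
eef_rot: [[0.119, 0.993, 0.001], [0.993, -0.119, 0.0], [0.0, 0.0, -1.0]]
ft_force: [0.2, 0.7, -3.1]
grip_width: 0.55
finger_force: 20.0
```

Emit:
apply_moves --pt "-0.1 -0.03 0 0 0" --pt "-0.1 -0.03 0 0 0" --pt "-0.1 -0.03 0 0 0" --pt "-0.1 0 0 0 0" --pt "-0.1 0 0 0 0"

```text
time: 15.58
eef_pos: [0.5449, 0.1514, 0.0765]
eef_rot: [[0.119, 0.993, 0.0], [0.993, -0.119, 0.0], [0.0, 0.0, -1.0]]
ft_force: [-0.9, 5.1, -2.1]
grip_width: 0.549
finger_force: 20.0
```

Emit:
apply_moves --pt "-0.1 0.02 0 0.05 0" --pt "-0.1 0 0 0.05 0" --pt "-0.1 0 0 0.05 0" --pt "-0.1 0 0 0 0" --pt "-0.1 0 0 0 0"

```text
time: 16.2
eef_pos: [0.5449, 0.1515, 0.0731]
eef_rot: [[0.119, 0.993, -0.0], [0.993, -0.119, -0.0], [-0.0, -0.0, -1.0]]
ft_force: [-4.0, -1.8, 8.3]
grip_width: 0.542
finger_force: 20.0
```

Emit:
apply_moves --pt "0.3 0 0 0 0" --pt "0.3 0 0 0 0" --pt "0.3 0 0 -0.4 0" --pt "0.3 0 0 -0.9 0" --pt "0.3 0 0 -0.9 0"

```text
time: 16.82
eef_pos: [0.545, 0.1516, 0.1288]
eef_rot: [[0.119, 0.993, 0.0], [0.993, -0.119, 0.0], [0.0, 0.0, -1.0]]
ft_force: [-0.6, -0.2, -0.5]
grip_width: 0.65
finger_force: 0.0
```

```bash
python3 - <<'E'
from h import *
st(); plan((.4988,.1965,.12,-6.5,15),(.4988,.1965,.045,-6.5,5),g=-.43)
E
```

```text
t 16.825 p [0.545  0.1516 0.1288] yaw 83.18 F [-0.6 -0.2 -0.5] w 59.15 ff 0.0
[[-0.43, 0.1, -0.14, 0.02, 0.7], [-0.43, 0.09, -0.15, 0.02, 0.7], [-0.43, 0.07, -0.15, 0.02, 0.69], [-0.43, 0.06, -0.16, 0.02, 0.7], [-0.43, 0.04, -0.17, 0.02, 0.69]]
[[-0.43, 0.02, -0.17, 0.03, 0.7], [-0.43, 0.0, -0.17, 0.02, 0.69], [-0.43, -0.01, -0.17, 0.03, 0.7], [-0.43, -0.03, -0.17, 0.02, 0.69], [-0.43, -0.05, -0.17, 0.03, 0.7]]
[[-0.43, -0.06, -0.16, 0.02, 0.69], [-0.43, -0.08, -0.15, 0.03, 0.7], [-0.43, -0.1, -0.14, 0.02, 0.69], [-0.43, -0.11, -0.13, 0.03, 0.7], [-0.43, -0.13, -0.12, 0.02, 0.69]]
[[-0.43, 0.0, -0.0, 0.6, 0.0], [-0.43, 0.0, -0.0, 0.6, 0.0], [-0.43, 0.0, -0.0, 0.6, 0.0], [-0.43, 0.0, -0.0, 0.6, 0.0], [-0.43, 0.0, -0.0, 0.6, 0.0]]
```

Emit:
apply_moves --pt "-0.43 0.1 -0.14 0 0.7" --pt "-0.43 0.09 -0.15 0 0.7" --pt "-0.43 0.07 -0.15 0 0.69" --pt "-0.43 0.06 -0.16 0 0.7" --pt "-0.43 0.04 -0.17 0 0.69"

```text
time: 17.45
eef_pos: [0.5296, 0.1666, 0.1284]
eef_rot: [[0.601, 0.799, 0.001], [0.799, -0.601, 0.0], [0.0, 0.0, -1.0]]
ft_force: [0.5, -0.2, -0.7]
grip_width: 0.29
finger_force: 0.0
```

Emit:
apply_moves --pt "-0.43 0.02 -0.17 0.03 0.7" --pt "-0.43 0.0 -0.17 0.02 0.69" --pt "-0.43 -0.01 -0.17 0.03 0.7" --pt "-0.43 -0.03 -0.17 0.02 0.69" --pt "-0.43 -0.05 -0.17 0.03 0.7"

```text
time: 18.08
eef_pos: [0.5142, 0.1817, 0.1251]
eef_rot: [[0.919, 0.393, 0.001], [0.393, -0.919, 0.0], [0.001, 0.0, -1.0]]
ft_force: [-0.3, -0.6, -0.5]
grip_width: 0.286
finger_force: 0.0
```

Emit:
apply_moves --pt "-0.43 -0.06 -0.16 0.02 0.69" --pt "-0.43 -0.08 -0.15 0.03 0.7" --pt "-0.43 -0.1 -0.14 0.02 0.69" --pt "-0.43 -0.11 -0.13 0.03 0.7" --pt "-0.43 -0.13 -0.12 0.02 0.69"

```text
time: 18.7
eef_pos: [0.4987, 0.1966, 0.1221]
eef_rot: [[0.993, -0.116, 0.0], [-0.116, -0.993, 0.0], [0.0, -0.0, -1.0]]
ft_force: [0.4, 0.3, 0.6]
grip_width: 0.287
finger_force: 0.0
```

```bash
python3 - <<'E'
from h import *
st(); plan((.4988,.1965,.045,-6.5,5),g=-.43)
E
```

```text
t 18.7 p [0.4987 0.1966 0.1221] yaw -6.66 F [0.4 0.3 0.6] w 26.116999999999997 ff 0.0
[[-0.43, 0.0, 0.0, 0.62, -0.0], [-0.43, 0.0, 0.0, 0.62, -0.0], [-0.43, 0.0, 0.0, 0.61, -0.01], [-0.43, 0.0, 0.0, 0.62, -0.0], [-0.43, 0.0, 0.0, 0.61, -0.01]]
```

Emit:
apply_moves --pt "-0.43 0 0 0.62 0" --pt "-0.43 0 0 0.62 0" --pt "-0.43 0 0 0.62 0" --pt "-0.43 0 0 0.62 0" --pt "-0.43 0 0 0.6 0" --squeeze 25

```text
time: 19.32
eef_pos: [0.4985, 0.1964, 0.0431]
eef_rot: [[0.994, -0.112, -0.0], [-0.112, -0.994, -0.0], [-0.0, 0.0, -1.0]]
ft_force: [0.7, 0.5, 0.6]
grip_width: 0.283
finger_force: 0.0
```

Emit:
apply_moves --pt "-1 0 0 0 0" --pt "-1 0 0 0 0" --pt "-1 0 0 0 0" --pt "-1 0 0 0 0" --pt "-1 0 0 0 0"

```text
time: 19.95
eef_pos: [0.4988, 0.1962, 0.0445]
eef_rot: [[0.994, -0.112, 0.001], [-0.112, -0.994, -0.0], [0.001, 0.0, -1.0]]
ft_force: [4.8, -3.4, -11.3]
grip_width: 0.086
finger_force: 26.8
```

Emit:
apply_moves --pt "-1 0 0.1 0 0" --pt "-1 0 0.15 0 0" --pt "-1 0 0.15 0 0" --pt "-1 0 0.1 0 0" --pt "-1 0 0 0 0"

```text
time: 20.58
eef_pos: [0.4975, 0.1843, 0.0445]
eef_rot: [[0.994, -0.112, 0.001], [-0.112, -0.994, 0.001], [0.001, -0.001, -1.0]]
ft_force: [3.9, 4.1, -13.1]
grip_width: 0.09
finger_force: 26.7
```

Emit:
apply_moves --pt "-1 0 0.02 0 0" --pt "-1 0 0.02 0 0" --pt "-1 0 0.02 0 0" --pt "-1 0 0 0 0" --pt "-1 0 0 0 0"

```text
time: 21.2
eef_pos: [0.4974, 0.1831, 0.0446]
eef_rot: [[0.994, -0.112, 0.001], [-0.112, -0.994, 0.001], [0.001, -0.001, -1.0]]
ft_force: [3.6, 8.0, -15.4]
grip_width: 0.088
finger_force: 26.7
```

Emit:
apply_moves --pt "-1 0 0.02 0 0" --pt "-1 0 0.02 0 0" --pt "-1 0 0.02 0 0" --pt "-1 0 0 0 0" --pt "-1 0 0 0 0"

```text
time: 21.82
eef_pos: [0.4972, 0.1816, 0.0446]
eef_rot: [[0.994, -0.112, 0.001], [-0.112, -0.994, 0.001], [0.001, -0.001, -1.0]]
ft_force: [4.0, 8.2, -15.1]
grip_width: 0.087
finger_force: 26.7
```

Emit:
apply_moves --pt "-1 0 0.01 0 0" --pt "-1 0 0.01 0 0" --pt "-1 0 0.01 0 0" --pt "-1 0 0 0 0" --pt "-1 0 0 0 0"

```text
time: 22.45
eef_pos: [0.4971, 0.1809, 0.0446]
eef_rot: [[0.994, -0.112, 0.001], [-0.112, -0.994, 0.001], [0.001, -0.001, -1.0]]
ft_force: [4.0, 7.1, -15.1]
grip_width: 0.084
finger_force: 26.7
```

Emit:
apply_moves --pt "-1 0 0.01 0 0" --pt "-1 0 0.01 0 0" --pt "-1 0 0.01 0 0" --pt "-1 0 0 0 0" --pt "-1 0 0 0 0"

```text
time: 23.08
eef_pos: [0.497, 0.1802, 0.0445]
eef_rot: [[0.994, -0.112, 0.001], [-0.112, -0.994, 0.001], [0.001, -0.001, -1.0]]
ft_force: [2.6, 8.9, -16.5]
grip_width: 0.087
finger_force: 26.7
```

Emit:
apply_moves --pt "-1 0 0.01 0 0" --pt "-1 0 0.01 0 0" --pt "-1 0 0.01 0 0" --pt "-1 0 0 0 0" --pt "-1 0 0 0 0"

```text
time: 23.7
eef_pos: [0.4971, 0.1802, 0.0446]
eef_rot: [[0.994, -0.112, 0.002], [-0.112, -0.994, 0.002], [0.001, -0.002, -1.0]]
ft_force: [3.4, 18.5, -18.8]
grip_width: 0.087
finger_force: 26.8
```

Emit:
apply_moves --pt "-1 0 -0.02 0 0" --pt "-0.43 0 0 0 0" --pt "-0.43 0 0 0 0" --pt "-0.43 0 0 -0.4 0" --pt "-0.43 0 0 -0.9 0"

```text
time: 24.32
eef_pos: [0.4962, 0.1791, 0.0774]
eef_rot: [[0.994, -0.113, -0.001], [-0.113, -0.994, -0.0], [-0.001, 0.0, -1.0]]
ft_force: [-0.2, -0.3, -0.4]
grip_width: 0.284
finger_force: 0.0
```

Emit:
apply_moves --pt "-0.43 0 0 -0.9 0" --pt "-0.43 0 0 -0.9 0" --pt "-0.2 0 0 -0.4 0" --pt "0.2 0 0 0 0" --pt "0.3 0 0 0 0"

```text
time: 24.95
eef_pos: [0.4963, 0.1792, 0.1313]
eef_rot: [[0.994, -0.113, -0.001], [-0.113, -0.994, -0.0], [-0.001, 0.0, -1.0]]
ft_force: [-0.2, 0.6, -0.2]
grip_width: 0.58
finger_force: 0.0
```

```bash
python3 - <<'E'
from h import *
st(); plan((.545,.1512,.13,83.5,15),(.545,.1512,.075,83.5,5),g=.3)
for l in("comb0_top","comb1_top","comb2_top","comb3_top","spacer_mid"): print(l,[(round(d["score"],2),np.round(d["at"])) for d in env.silhouettes(l,"scene")[:4]]) if l=="spacer_mid" else 0
E
```

```text
t 24.95 p [0.4963 0.1792 0.1313] yaw -6.46 F [-0.2  0.6 -0.2] w 52.779999999999994 ff 0.0
[[0.3, 0.14, 0.06, 0.0, -0.7], [0.3, 0.13, 0.07, 0.0, -0.7], [0.3, 0.12, 0.09, 0.0, -0.7], [0.3, 0.11, 0.1, 0.0, -0.7], [0.3, 0.1, 0.11, 0.0, -0.7]]
[[0.3, 0.09, 0.12, 0.01, -0.7], [0.3, 0.08, 0.13, 0.0, -0.7], [0.3, 0.06, 0.14, 0.01, -0.7], [0.3, 0.05, 0.14, 0.0, -0.7], [0.3, 0.03, 0.15, 0.01, -0.69]]
[[0.3, 0.02, 0.15, 0.0, -0.7], [0.3, 0.0, 0.15, 0.01, -0.69], [0.3, -0.01, 0.15, 0.0, -0.7], [0.3, -0.03, 0.14, 0.01, -0.69], [0.3, -0.05, 0.14, 0.0, -0.7]]
[[0.3, 0.0, 0.0, 0.44, 0.0], [0.3, 0.0, 0.0, 0.44, 0.0], [0.3, 0.0, 0.0, 0.44, 0.0], [0.3, 0.0, 0.0, 0.44, 0.0], [0.3, 0.0, 0.0, 0.44, 0.0]]
spacer_mid []
```

```bash
python3 - <<'E'
from h import *
plan((.545,.1512,.13,83.5,12),(.545,.1512,.0735,83.5,3),g=.3)
E
```

```text
[[0.3, 0.17, 0.07, 0.0, -0.87], [0.3, 0.16, 0.1, 0.0, -0.87], [0.3, 0.15, 0.12, 0.0, -0.87], [0.3, 0.13, 0.13, 0.01, -0.87], [0.3, 0.11, 0.15, 0.0, -0.87]]
[[0.3, 0.09, 0.16, 0.01, -0.87], [0.3, 0.07, 0.17, 0.0, -0.87], [0.3, 0.05, 0.18, 0.01, -0.88], [0.3, 0.02, 0.19, 0.0, -0.87], [0.3, -0.0, 0.19, 0.01, -0.88]]
[[0.3, -0.03, 0.19, 0.0, -0.87], [0.3, -0.06, 0.18, 0.01, -0.88], [0.3, 0.0, -0.0, 0.75, 0.0], [0.3, 0.0, -0.0, 0.75, 0.0], [0.3, 0.01, -0.0, 0.76, 0.0]]
```

Emit:
apply_moves --pt "0.3 0.17 0.07 0.0 -0.87" --pt "0.3 0.16 0.1 0.0 -0.87" --pt "0.3 0.15 0.12 0.0 -0.87" --pt "0.3 0.13 0.13 0.01 -0.87" --pt "0.3 0.11 0.15 0.0 -0.87" --squeeze 15

```text
time: 25.62
eef_pos: [0.5166, 0.1675, 0.1308]
eef_rot: [[0.856, 0.518, -0.001], [0.518, -0.856, -0.0], [-0.001, -0.0, -1.0]]
ft_force: [0.6, 0.5, -0.0]
grip_width: 0.647
finger_force: 0.0
```

Emit:
apply_moves --pt "0.3 0.09 0.16 0.01 -0.87" --pt "0.3 0.07 0.17 0.0 -0.87" --pt "0.3 0.05 0.18 0.01 -0.88" --pt "0.3 0.02 0.19 0.0 -0.87" --pt "0.3 0.0 0.19 0.01 -0.88"

```text
time: 26.25
eef_pos: [0.537, 0.156, 0.1301]
eef_rot: [[0.363, 0.932, -0.001], [0.932, -0.363, -0.0], [-0.001, -0.001, -1.0]]
ft_force: [1.1, 0.7, -0.2]
grip_width: 0.65
finger_force: 0.0
```

Emit:
apply_moves --pt "0.3 -0.03 0.19 0.0 -0.87" --pt "0.3 -0.06 0.18 0.01 -0.88" --pt "0.3 0.0 0 0.75 0.0" --pt "0.3 0.0 0 0.75 0.0" --pt "0.3 0 0 0.75 0.0"

```text
time: 26.88
eef_pos: [0.5447, 0.1512, 0.0723]
eef_rot: [[0.114, 0.993, -0.001], [0.993, -0.114, -0.0], [-0.0, -0.001, -1.0]]
ft_force: [0.2, 0.2, 0.4]
grip_width: 0.65
finger_force: 0.0
```

Emit:
apply_moves --pt "-0.1 0 0 0 0" --pt "-0.1 0 0 0 0" --pt "-0.1 0 0 0 0" --pt "-0.1 0 0 0 0" --pt "-0.1 0 0 -0.3 0"

```text
time: 27.5
eef_pos: [0.5452, 0.1511, 0.0821]
eef_rot: [[0.113, 0.994, -0.0], [0.994, -0.113, -0.0], [-0.0, -0.0, -1.0]]
ft_force: [-0.4, -3.9, -4.6]
grip_width: 0.547
finger_force: 15.0
```

Emit:
apply_moves --pt "-0.1 0 0 -0.5 0" --pt "-0.1 0 0 -0.8 0" --pt "-0.1 0 0 -0.7 0" --pt "-0.1 0.5 0 0 0" --pt "-0.1 0.5 0 0 0"

```text
time: 28.12
eef_pos: [0.5484, 0.1771, 0.132]
eef_rot: [[0.113, 0.994, 0.0], [0.994, -0.113, 0.0], [0.0, 0.0, -1.0]]
ft_force: [-0.8, -0.7, -2.6]
grip_width: 0.547
finger_force: 15.0
```

Emit:
apply_moves --pt "-0.1 0.5 0 0 0" --pt "-0.1 0.5 0 0 0" --pt "-0.1 0 0 0.7 0" --pt "-0.1 0 0 0.8 0" --pt "-0.1 0 0 0.5 0"

```text
time: 28.75
eef_pos: [0.5501, 0.2003, 0.0796]
eef_rot: [[0.113, 0.994, -0.002], [0.994, -0.113, -0.001], [-0.001, -0.002, -1.0]]
ft_force: [0.9, -0.5, -2.8]
grip_width: 0.546
finger_force: 15.0
```

Emit:
apply_moves --pt "-0.1 0 0 0.12 0" --pt "-0.1 0 0 0.12 0" --pt "0.3 0 0 0 0" --pt "0.3 0 0 0 0" --pt "0.3 0 0 -0.8 0" --squeeze 25

```text
time: 29.38
eef_pos: [0.5505, 0.2007, 0.096]
eef_rot: [[0.113, 0.994, -0.002], [0.994, -0.113, -0.001], [-0.001, -0.002, -1.0]]
ft_force: [-0.3, 0.7, 0.1]
grip_width: 0.649
finger_force: 0.0
```

Emit:
apply_moves --pt "0.3 0 0 -0.9 0" --pt "0.3 0 0 -0.4 0" --pt "0 0 0 0 0" --pt "-0.43 0 0 0 0" --pt "-0.43 0 0 0 0"

```text
time: 30.0
eef_pos: [0.5507, 0.2007, 0.1278]
eef_rot: [[0.113, 0.994, -0.001], [0.994, -0.113, -0.0], [-0.0, -0.001, -1.0]]
ft_force: [-0.4, 0.3, -0.8]
grip_width: 0.35
finger_force: 0.0
```

```bash
python3 - <<'E'
from h import *
st()
ex=np.array([.9936,-.1132]); ey=ex[::-1]*[-1,1]
# comb2 at q=.3184, x'=-.05 line through p1
p1=np.array([.4971,.1802]); t=p1+ey*(.3184-.2353); print(t)
plan((*t,.125,-6.5,12),(*t,.0445,-6.5,4),g=-.43)
E
```

```text
t 30.0 p [0.5507 0.2007 0.1278] yaw 83.52 F [-0.4  0.3 -0.8] w 31.849999999999998 ff 0.0
[0.50650692 0.26276816]
[[-0.43, 0.19, -0.17, 0.01, 0.87], [-0.43, 0.17, -0.19, 0.01, 0.87], [-0.43, 0.14, -0.21, 0.01, 0.87], [-0.43, 0.11, -0.23, 0.01, 0.87], [-0.43, 0.08, -0.24, 0.01, 0.87]]
[[-0.43, 0.05, -0.25, 0.01, 0.87], [-0.43, 0.01, -0.25, 0.01, 0.88], [-0.43, -0.02, -0.25, 0.01, 0.87], [-0.43, -0.05, -0.25, 0.01, 0.88], [-0.43, -0.09, -0.24, 0.01, 0.87]]
[[-0.43, -0.12, -0.23, 0.01, 0.88], [-0.43, -0.14, -0.2, 0.0, 0.87], [-0.43, -0.0, -0.0, 0.81, 0.0], [-0.43, -0.0, -0.0, 0.8, 0.0], [-0.43, -0.0, -0.0, 0.81, 0.0]]
[[-0.43, -0.0, -0.0, 0.8, 0.0], [-0.43, 0, 0, 0, 0], [-0.43, 0, 0, 0, 0], [-0.43, 0, 0, 0, 0], [-0.43, 0, 0, 0, 0]]
```

Emit:
apply_moves --pt "-0.43 0.19 -0.17 0.01 0.87" --pt "-0.43 0.17 -0.19 0.01 0.87" --pt "-0.43 0.14 -0.21 0.01 0.87" --pt "-0.43 0.11 -0.23 0.01 0.87" --pt "-0.43 0.08 -0.24 0.01 0.87"

```text
time: 30.62
eef_pos: [0.5325, 0.227, 0.1266]
eef_rot: [[0.696, 0.718, -0.001], [0.718, -0.696, -0.0], [-0.001, -0.0, -1.0]]
ft_force: [-0.1, 0.5, 0.1]
grip_width: 0.288
finger_force: 0.0
```

Emit:
apply_moves --pt "-0.43 0.05 -0.25 0.01 0.87" --pt "-0.43 0.01 -0.25 0.01 0.88" --pt "-0.43 -0.02 -0.25 0.01 0.87" --pt "-0.43 -0.05 -0.25 0.01 0.88" --pt "-0.43 -0.09 -0.24 0.01 0.87"

```text
time: 31.25
eef_pos: [0.514, 0.2527, 0.1254]
eef_rot: [[0.989, 0.145, -0.001], [0.145, -0.989, -0.0], [-0.001, 0.0, -1.0]]
ft_force: [0.5, 0.2, -0.3]
grip_width: 0.287
finger_force: 0.0
```

Emit:
apply_moves --pt "-0.43 -0.12 -0.23 0.01 0.88" --pt "-0.43 -0.14 -0.2 0.0 0.87" --pt "-0.43 0 0 0.81 0.0" --pt "-0.43 0 0 0.8 0.0" --pt "-0.43 0 0 0.81 0.0"

```text
time: 31.88
eef_pos: [0.5065, 0.2624, 0.063]
eef_rot: [[0.994, -0.111, -0.001], [-0.111, -0.994, -0.001], [-0.001, 0.001, -1.0]]
ft_force: [-0.7, -0.4, 1.0]
grip_width: 0.286
finger_force: 0.0
```

Emit:
apply_moves --pt "-0.43 0 0 0.8 0.0" --pt "-1 0 0 0 0" --pt "-1 0 0 0 0" --pt "-1 0 0 0 0" --pt "-1 0 0 0 0"

```text
time: 32.5
eef_pos: [0.5068, 0.2624, 0.0452]
eef_rot: [[0.994, -0.112, -0.0], [-0.112, -0.994, -0.001], [-0.0, 0.001, -1.0]]
ft_force: [2.4, -4.0, -11.8]
grip_width: 0.085
finger_force: 25.0
```

Emit:
apply_moves --pt "-1 0 0.25 0 0" --pt "-1 0 0.35 0 0" --pt "-1 0 0.35 0 0" --pt "-1 0 0.3 0 0" --pt "-1 0 0 0 0"

```text
time: 33.12
eef_pos: [0.5034, 0.2315, 0.0452]
eef_rot: [[0.994, -0.112, 0.0], [-0.112, -0.994, 0.0], [0.0, -0.0, -1.0]]
ft_force: [2.2, -0.7, -14.5]
grip_width: 0.087
finger_force: 25.0
```

Emit:
apply_moves --pt "-1 0 0.05 0 0" --pt "-1 0 0.04 0 0" --pt "-1 0 0.02 0 0" --pt "-1 0 0 0 0" --pt "-1 0 0 0 0"

```text
time: 33.75
eef_pos: [0.5033, 0.2297, 0.0453]
eef_rot: [[0.994, -0.112, 0.001], [-0.112, -0.994, 0.001], [0.001, -0.001, -1.0]]
ft_force: [2.1, 8.8, -17.2]
grip_width: 0.087
finger_force: 25.0
```

Emit:
apply_moves --pt "-1 0 0.02 0 0" --pt "-1 0 0.02 0 0" --pt "-1 0 0.01 0 0" --pt "-1 0 0 0 0" --pt "-1 0 0 0 0"

```text
time: 34.38
eef_pos: [0.5031, 0.2285, 0.0453]
eef_rot: [[0.994, -0.112, 0.001], [-0.112, -0.994, 0.001], [0.001, -0.001, -1.0]]
ft_force: [2.7, 9.6, -17.2]
grip_width: 0.089
finger_force: 25.0
```

Emit:
apply_moves --pt "-1 0 0.01 0 0" --pt "-1 0 0.01 0 0" --pt "-1 0 0 0 0" --pt "-1 0 0 0 0" --pt "-1 0 0 0 0"

```text
time: 35.0
eef_pos: [0.5031, 0.228, 0.0453]
eef_rot: [[0.994, -0.112, 0.001], [-0.112, -0.994, 0.001], [0.001, -0.001, -1.0]]
ft_force: [2.1, 9.5, -17.4]
grip_width: 0.087
finger_force: 25.0
```

Emit:
apply_moves --pt "-1 0 -0.035 0 0" --pt "-1 0 0 0 0" --pt "-0.43 0 0 0 0" --pt "-0.43 0 0 0 0" --pt "-0.43 0 0 -0.8 0"

```text
time: 35.62
eef_pos: [0.5025, 0.2279, 0.0653]
eef_rot: [[0.994, -0.113, -0.002], [-0.113, -0.994, -0.001], [-0.002, 0.001, -1.0]]
ft_force: [-0.5, 0.3, 1.0]
grip_width: 0.283
finger_force: 0.0
```

Emit:
apply_moves --pt "-0.43 0 0 -1 0" --pt "-0.3 0 0 -1 0" --pt "0 0 0 -0.6 0" --pt "0.3 0 0 0 0" --pt "0.3 0 0 0 0"

```text
time: 36.25
eef_pos: [0.5027, 0.228, 0.1297]
eef_rot: [[0.994, -0.113, -0.001], [-0.113, -0.994, -0.0], [-0.001, 0.0, -1.0]]
ft_force: [-0.2, -1.3, -1.2]
grip_width: 0.637
finger_force: 0.0
```

```bash
python3 - <<'E'
from h import *
st(); plan((.5505,.1987,.13,83.5,12),(.5505,.1987,.0735,83.5,3),g=.3)
E
```

```text
t 36.25 p [0.5027 0.228  0.1297] yaw -6.46 F [-0.2 -1.3 -1.2] w 57.967 ff 0.0
[[0.3, 0.17, 0.08, -0.0, -0.87], [0.3, 0.16, 0.1, -0.0, -0.87], [0.3, 0.14, 0.12, -0.0, -0.87], [0.3, 0.13, 0.14, -0.0, -0.87], [0.3, 0.11, 0.15, -0.0, -0.87]]
[[0.3, 0.09, 0.17, -0.0, -0.87], [0.3, 0.06, 0.17, -0.0, -0.87], [0.3, 0.04, 0.18, -0.0, -0.88], [0.3, 0.02, 0.19, -0.0, -0.87], [0.3, -0.01, 0.19, -0.0, -0.88]]
[[0.3, -0.03, 0.18, -0.01, -0.87], [0.3, -0.06, 0.17, -0.0, -0.88], [0.3, -0.0, 0.0, 0.75, 0.0], [0.3, -0.0, 0.0, 0.75, 0.0], [0.3, -0.0, 0.0, 0.76, 0.0]]
```

Emit:
apply_moves --pt "0.3 0.17 0.08 0 -0.87" --pt "0.3 0.16 0.1 0 -0.87" --pt "0.3 0.14 0.12 0 -0.87" --pt "0.3 0.13 0.14 0 -0.87" --pt "0.3 0.11 0.15 0 -0.87" --squeeze 15

```text
time: 36.88
eef_pos: [0.5226, 0.2157, 0.129]
eef_rot: [[0.856, 0.518, -0.002], [0.518, -0.856, -0.001], [-0.002, -0.0, -1.0]]
ft_force: [0.3, 0.1, -0.9]
grip_width: 0.651
finger_force: 0.0
```

Emit:
apply_moves --pt "0.3 0.09 0.17 0 -0.87" --pt "0.3 0.06 0.17 0 -0.87" --pt "0.3 0.04 0.18 0 -0.88" --pt "0.3 0.02 0.19 0 -0.87" --pt "0.3 -0.01 0.19 0 -0.88"

```text
time: 37.5
eef_pos: [0.5426, 0.2035, 0.129]
eef_rot: [[0.363, 0.932, -0.002], [0.932, -0.363, -0.001], [-0.001, -0.001, -1.0]]
ft_force: [0.1, -0.4, -0.4]
grip_width: 0.65
finger_force: 0.0
```

Emit:
apply_moves --pt "0.3 -0.03 0.18 0 -0.87" --pt "0.3 -0.06 0.17 0 -0.88" --pt "0.3 0 0.0 0.75 0.0" --pt "0.3 0 0.0 0.75 0.0" --pt "0.3 0 0.0 0.75 0.0"

```text
time: 38.12
eef_pos: [0.5499, 0.1988, 0.0717]
eef_rot: [[0.114, 0.993, -0.002], [0.993, -0.114, -0.0], [-0.001, -0.002, -1.0]]
ft_force: [-0.5, 0.7, 1.4]
grip_width: 0.652
finger_force: 0.0
```

Emit:
apply_moves --pt "-0.1 0 0 0 0" --pt "-0.1 0 0 0 0" --pt "-0.1 0 0 0 0" --pt "-0.1 0 0 0 0" --pt "-0.1 0 0 -0.3 0"

```text
time: 38.75
eef_pos: [0.5505, 0.1988, 0.0815]
eef_rot: [[0.113, 0.994, -0.0], [0.994, -0.113, -0.0], [-0.0, -0.0, -1.0]]
ft_force: [-0.2, -3.3, -4.0]
grip_width: 0.555
finger_force: 14.9
```

Emit:
apply_moves --pt "-0.1 0 0 -0.5 0" --pt "-0.1 0 0 -0.8 0" --pt "-0.1 0 0 -0.7 0" --pt "-0.1 0.5 0 0 0" --pt "-0.1 0.5 0 0 0"

```text
time: 39.38
eef_pos: [0.5537, 0.2248, 0.1315]
eef_rot: [[0.113, 0.994, 0.0], [0.994, -0.113, 0.0], [0.0, 0.0, -1.0]]
ft_force: [-0.1, -0.2, -2.8]
grip_width: 0.551
finger_force: 14.9
```

Emit:
apply_moves --pt "-0.1 0.5 0 0 0" --pt "-0.1 0.5 0 0 0" --pt "-0.1 0 0 0.7 0" --pt "-0.1 0 0 0.8 0" --pt "-0.1 0 0 0.5 0"

```text
time: 40.0
eef_pos: [0.5554, 0.2479, 0.0791]
eef_rot: [[0.113, 0.994, -0.002], [0.994, -0.113, -0.001], [-0.001, -0.002, -1.0]]
ft_force: [-0.0, -0.2, -2.6]
grip_width: 0.554
finger_force: 14.9
```

Emit:
apply_moves --pt "-0.1 0 0 0.12 0" --pt "-0.1 0 0 0.12 0" --pt "0.3 0 0 0 0" --pt "0.3 0 0 0 0" --pt "0.3 0 0 -0.8 0" --squeeze 25

```text
time: 40.62
eef_pos: [0.5558, 0.2483, 0.0955]
eef_rot: [[0.113, 0.994, -0.002], [0.994, -0.113, -0.001], [-0.001, -0.002, -1.0]]
ft_force: [-0.4, -0.4, 0.8]
grip_width: 0.654
finger_force: 0.0
```

Emit:
apply_moves --pt "0.3 0 0 -0.9 0" --pt "0.3 0 0 -0.4 0" --pt "0 0 0 0 0" --pt "-0.43 0 0 0 0" --pt "-0.43 0 0 0 0"

```text
time: 41.25
eef_pos: [0.556, 0.2484, 0.1272]
eef_rot: [[0.113, 0.994, -0.001], [0.994, -0.113, -0.0], [-0.001, -0.001, -1.0]]
ft_force: [0.2, -0.2, -0.6]
grip_width: 0.358
finger_force: 0.0
```

```bash
python3 - <<'E'
from h import *
st()
ex=np.array([.9936,-.1132]); ey=ex[::-1]*[-1,1]
p1=np.array([.4971,.1802]); t=p1+ey*(.3811-.2353); print(t)
plan((*t,.125,-6.5,12),(*t,.0445,-6.5,4),g=-.43)
E
```

```text
t 41.25 p [0.556  0.2484 0.1272] yaw 83.53 F [ 0.2 -0.2 -0.6] w 32.577999999999996 ff 0.0
[0.51360456 0.32506688]
[[-0.43, 0.24, -0.17, 0.01, 0.87], [-0.43, 0.21, -0.2, 0.01, 0.87], [-0.43, 0.19, -0.22, 0.01, 0.87], [-0.43, 0.16, -0.25, 0.01, 0.87], [-0.43, 0.12, -0.27, 0.01, 0.87]]
[[-0.43, 0.09, -0.28, 0.01, 0.87], [-0.43, 0.05, -0.29, 0.0, 0.88], [-0.43, 0.01, -0.29, 0.01, 0.87], [-0.43, -0.03, -0.29, 0.0, 0.88], [-0.43, -0.07, -0.28, 0.01, 0.87]]
[[-0.43, -0.1, -0.27, 0.0, 0.88], [-0.43, -0.13, -0.26, 0.01, 0.87], [-0.43, -0.0, 0.0, 0.8, 0.0], [-0.43, -0.0, 0.0, 0.81, 0.0], [-0.43, -0.0, 0.0, 0.8, 0.0]]
[[-0.43, -0.0, 0.0, 0.81, 0.0], [-0.43, 0, 0, 0, 0], [-0.43, 0, 0, 0, 0], [-0.43, 0, 0, 0, 0], [-0.43, 0, 0, 0, 0]]
```

Emit:
apply_moves --pt "-0.43 0.24 -0.17 0.01 0.87" --pt "-0.43 0.21 -0.2 0.01 0.87" --pt "-0.43 0.19 -0.22 0.01 0.87" --pt "-0.43 0.16 -0.25 0.01 0.87" --pt "-0.43 0.12 -0.27 0.01 0.87"

```text
time: 41.88
eef_pos: [0.5383, 0.2808, 0.1261]
eef_rot: [[0.696, 0.718, -0.001], [0.718, -0.696, -0.0], [-0.001, -0.0, -1.0]]
ft_force: [-0.6, -0.5, -0.6]
grip_width: 0.286
finger_force: 0.0
```

Emit:
apply_moves --pt "-0.43 0.09 -0.28 0.01 0.87" --pt "-0.43 0.05 -0.29 0.0 0.88" --pt "-0.43 0.01 -0.29 0.01 0.87" --pt "-0.43 -0.03 -0.29 0.0 0.88" --pt "-0.43 -0.07 -0.28 0.01 0.87"

```text
time: 42.5
eef_pos: [0.5206, 0.3126, 0.1253]
eef_rot: [[0.989, 0.145, -0.001], [0.145, -0.989, -0.0], [-0.001, 0.0, -1.0]]
ft_force: [-0.2, 0.0, 0.1]
grip_width: 0.283
finger_force: 0.0
```

Emit:
apply_moves --pt "-0.43 -0.1 -0.27 0.0 0.88" --pt "-0.43 -0.13 -0.26 0.01 0.87" --pt "-0.43 0 0.0 0.8 0.0" --pt "-0.43 0 0.0 0.81 0.0" --pt "-0.43 0 0.0 0.8 0.0"

```text
time: 43.12
eef_pos: [0.5136, 0.3247, 0.0632]
eef_rot: [[0.994, -0.111, -0.001], [-0.111, -0.994, -0.001], [-0.001, 0.001, -1.0]]
ft_force: [-0.2, 0.7, 0.2]
grip_width: 0.285
finger_force: 0.0
```

Emit:
apply_moves --pt "-0.43 0 0.0 0.81 0.0" --pt "-1 0 0 0 0" --pt "-1 0 0 0 0" --pt "-1 0 0 0 0" --pt "-1 0 0 0 0"

```text
time: 43.75
eef_pos: [0.5139, 0.3248, 0.0452]
eef_rot: [[0.994, -0.112, -0.0], [-0.112, -0.994, -0.001], [-0.0, 0.001, -1.0]]
ft_force: [3.4, -5.3, -10.8]
grip_width: 0.088
finger_force: 25.0
```

Emit:
apply_moves --pt "-1 0 0.3 0 0" --pt "-1 0 0.4 0 0" --pt "-1 0 0.4 0 0" --pt "-1 0 0.4 0 0" --pt "-1 0 0.3 0 0"

```text
time: 44.38
eef_pos: [0.5091, 0.2809, 0.0452]
eef_rot: [[0.994, -0.112, 0.001], [-0.112, -0.994, 0.001], [0.001, -0.001, -1.0]]
ft_force: [4.2, 8.3, -18.7]
grip_width: 0.085
finger_force: 25.0
```

Emit:
apply_moves --pt "-1 0 0.06 0 0" --pt "-1 0 0.06 0 0" --pt "-1 0 0.04 0 0" --pt "-1 0 0 0 0" --pt "-1 0 0 0 0"

```text
time: 45.0
eef_pos: [0.5087, 0.2772, 0.0453]
eef_rot: [[0.994, -0.112, 0.001], [-0.112, -0.994, 0.001], [0.001, -0.001, -1.0]]
ft_force: [2.3, 7.7, -17.8]
grip_width: 0.086
finger_force: 25.0
```

Emit:
apply_moves --pt "-1 0 0.02 0 0" --pt "-1 0 0.02 0 0" --pt "-1 0 0.01 0 0" --pt "-1 0 0 0 0" --pt "-1 0 0 0 0"

```text
time: 45.62
eef_pos: [0.5086, 0.2761, 0.0452]
eef_rot: [[0.994, -0.112, 0.001], [-0.112, -0.994, 0.001], [0.001, -0.002, -1.0]]
ft_force: [3.1, 9.2, -18.4]
grip_width: 0.088
finger_force: 25.0
```

Emit:
apply_moves --pt "-1 0 0.01 0 0" --pt "-1 0 0 0 0" --pt "-1 0 -0.035 0 0" --pt "-0.43 0 0 0 0" --pt "-0.43 0 0 0 0"

```text
time: 46.25
eef_pos: [0.509, 0.2762, 0.0459]
eef_rot: [[0.994, -0.113, 0.001], [-0.113, -0.994, 0.001], [0.001, -0.001, -1.0]]
ft_force: [0.1, 0.5, 0.1]
grip_width: 0.269
finger_force: 0.0
```

Emit:
apply_moves --pt "-0.43 0 0 -0.6 0" --pt "-0.43 0 0 -1 0" --pt "0 0 0 -1 0" --pt "0.3 0 0 -0.8 0" --pt "0.3 0 0 0 0"

```text
time: 46.88
eef_pos: [0.5094, 0.2764, 0.1321]
eef_rot: [[0.994, -0.112, 0.003], [-0.112, -0.994, 0.001], [0.003, -0.002, -1.0]]
ft_force: [0.4, 0.2, -0.0]
grip_width: 0.581
finger_force: 0.0
```

```bash
python3 - <<'E'
from h import *
st(); plan((.5558,.2466,.13,83.5,12),(.5558,.2466,.0735,83.5,3),g=.3)
E
```

```text
t 46.875 p [0.5094 0.2764 0.1321] yaw -6.46 F [ 0.4  0.2 -0. ] w 52.870999999999995 ff 0.0
[[0.3, 0.16, 0.08, 0.01, -0.87], [0.3, 0.15, 0.1, 0.01, -0.87], [0.3, 0.14, 0.12, 0.01, -0.87], [0.3, 0.12, 0.14, 0.01, -0.87], [0.3, 0.1, 0.15, 0.01, -0.87]]
[[0.3, 0.08, 0.17, 0.0, -0.87], [0.3, 0.06, 0.17, 0.01, -0.87], [0.3, 0.04, 0.18, 0.0, -0.88], [0.3, 0.01, 0.19, 0.01, -0.87], [0.3, -0.01, 0.18, 0.0, -0.88]]
[[0.3, -0.04, 0.18, 0.01, -0.87], [0.3, -0.06, 0.18, 0.0, -0.88], [0.3, 0.0, 0.0, 0.75, 0.0], [0.3, 0.0, 0.0, 0.76, 0.0], [0.3, 0.0, 0.0, 0.75, 0.0]]
```

Emit:
apply_moves --pt "0.3 0.16 0.08 0.01 -0.87" --pt "0.3 0.15 0.1 0.01 -0.87" --pt "0.3 0.14 0.12 0.01 -0.87" --pt "0.3 0.12 0.14 0.01 -0.87" --pt "0.3 0.1 0.15 0.01 -0.87" --squeeze 15

```text
time: 47.5
eef_pos: [0.5272, 0.2633, 0.128]
eef_rot: [[0.856, 0.518, -0.001], [0.518, -0.856, -0.001], [-0.001, -0.0, -1.0]]
ft_force: [0.2, 0.4, -0.6]
grip_width: 0.646
finger_force: 0.0
```

Emit:
apply_moves --pt "0.3 0.08 0.17 0.0 -0.87" --pt "0.3 0.06 0.17 0.01 -0.87" --pt "0.3 0.04 0.18 0.0 -0.88" --pt "0.3 0.01 0.19 0.01 -0.87" --pt "0.3 -0.01 0.18 0.0 -0.88"

```text
time: 48.12
eef_pos: [0.5466, 0.2509, 0.1274]
eef_rot: [[0.363, 0.932, -0.001], [0.932, -0.363, -0.001], [-0.001, -0.001, -1.0]]
ft_force: [-0.5, -0.2, 0.5]
grip_width: 0.648
finger_force: 0.0
```

Emit:
apply_moves --pt "0.3 -0.04 0.18 0.01 -0.87" --pt "0.3 -0.06 0.18 0.0 -0.88" --pt "0.3 0.0 0.0 0.75 0.0" --pt "0.3 0.0 0.0 0.76 0.0" --pt "0.3 0.0 0.0 0.75 0.0"

```text
time: 48.75
eef_pos: [0.554, 0.2459, 0.0695]
eef_rot: [[0.114, 0.993, -0.001], [0.993, -0.114, -0.001], [-0.001, -0.001, -1.0]]
ft_force: [-0.2, 0.2, 0.4]
grip_width: 0.648
finger_force: 0.0
```

Emit:
apply_moves --pt "-0.1 0 0 0 0" --pt "-0.1 0 0 0 0" --pt "-0.1 0 0 0 0" --pt "-0.1 0 0 0 0" --pt "-0.1 0 0 -0.3 0"

```text
time: 49.38
eef_pos: [0.5546, 0.246, 0.0792]
eef_rot: [[0.113, 0.994, -0.001], [0.994, -0.113, -0.0], [-0.0, -0.001, -1.0]]
ft_force: [-1.2, -2.0, -6.1]
grip_width: 0.553
finger_force: 14.8
```

Emit:
apply_moves --pt "-0.1 0 0 -0.6 0" --pt "-0.1 0 0 -0.9 0" --pt "-0.1 0 0 -0.9 0" --pt "-0.1 0 0 -0.9 0" --pt "-0.1 0 0 -0.6 0"

```text
time: 50.0
eef_pos: [0.5556, 0.2466, 0.1792]
eef_rot: [[0.113, 0.994, 0.003], [0.994, -0.113, 0.001], [0.002, 0.002, -1.0]]
ft_force: [0.4, -0.2, -1.6]
grip_width: 0.558
finger_force: 14.8
```

```bash
python3 - <<'E'
from h import *
st(); plan((.591,-.179,.185,3.2,20),g=-.1)
def rect(n,th,o,W,L):
    im=env.read_camera(n).astype(np.float32).mean(2)
    xs=np.arange(*W)*1e-3; ys=np.arange(-L,L)*5e-4
    ex=np.array([np.cos(th),-np.sin(th),0]); ey=np.array([np.sin(th),np.cos(th),0])
    P=(o+xs[:,None,None]*ex+ys[None,:,None]*ey).reshape(-1,3); K,R,t=cam(n); q=(P@R.T+t)@K.T
    m=(q[:,:2]/q[:,2:]).astype(np.float32).reshape(len(xs),len(ys),2)
    return cv2.remap(im,m[...,0],m[...,1],cv2.INTER_LINEAR),ys
from scipy.signal import find_peaks
R,ys=rect("scene",np.radians(6.5),np.array([.5528,.229,.07]),(30,65),260); p=R.mean(0); pk,_=find_peaks(p,prominence=8)
for k in pk:
    sl=slice(max(k-12,0),k+13); w=np.clip(p[sl]-p[sl].min()-.3*np.ptp(p[sl]),0,None); print("peak",(w*ys[sl]).sum()/w.sum(),p[k])
E
```

```text
t 50.0 p [0.5556 0.2466 0.1792] yaw 83.53 F [ 0.4 -0.2 -1.6] w 50.778000000000006 ff 14.827035069465637
[[-0.1, -0.84, 0.17, -0.01, 0.47], [-0.1, -0.82, 0.22, -0.01, 0.47], [-0.1, -0.81, 0.28, -0.01, 0.47], [-0.1, -0.78, 0.34, -0.01, 0.47], [-0.1, -0.76, 0.39, -0.01, 0.47]]
[[-0.1, -0.73, 0.45, -0.01, 0.47], [-0.1, -0.7, 0.5, -0.01, 0.47], [-0.1, -0.66, 0.54, -0.01, 0.47], [-0.1, -0.62, 0.59, -0.01, 0.47], [-0.1, -0.58, 0.63, -0.01, 0.47]]
[[-0.1, -0.53, 0.67, -0.01, 0.46], [-0.1, -0.48, 0.7, -0.01, 0.47], [-0.1, -0.43, 0.74, -0.01, 0.46], [-0.1, -0.38, 0.76, -0.01, 0.47], [-0.1, -0.32, 0.79, -0.02, 0.46]]
[[-0.1, -0.27, 0.81, -0.01, 0.47], [-0.1, -0.21, 0.83, -0.02, 0.46], [-0.1, -0.16, 0.84, -0.01, 0.47], [-0.1, -0.09, 0.85, -0.02, 0.46], [-0.1, -0.04, 0.85, -0.01, 0.47]]
peak -0.10006569347147352 142.76974
peak -0.05222939655459158 144.54166
peak -0.0039621381763276405 151.23608
peak 0.0446099656148087 147.46536
```

Emit:
apply_moves --pt "-0.1 -0.84 0.17 -0.01 0.47" --pt "-0.1 -0.82 0.22 -0.01 0.47" --pt "-0.1 -0.81 0.28 -0.01 0.47" --pt "-0.1 -0.78 0.34 -0.01 0.47" --pt "-0.1 -0.76 0.39 -0.01 0.47"

```text
time: 50.68
eef_pos: [0.5636, 0.1381, 0.1778]
eef_rot: [[0.453, 0.891, -0.0], [0.891, -0.453, -0.0], [-0.0, -0.0, -1.0]]
ft_force: [0.3, -1.3, -1.3]
grip_width: 0.554
finger_force: 14.8
```

Emit:
apply_moves --pt "-0.1 -0.73 0.45 -0.01 0.47" --pt "-0.1 -0.7 0.5 -0.01 0.47" --pt "-0.1 -0.66 0.54 -0.01 0.47" --pt "-0.1 -0.62 0.59 -0.01 0.47" --pt "-0.1 -0.58 0.63 -0.01 0.47"

```text
time: 51.3
eef_pos: [0.5725, 0.0316, 0.1792]
eef_rot: [[0.733, 0.68, 0.0], [0.68, -0.733, -0.0], [0.0, 0.0, -1.0]]
ft_force: [0.8, -0.1, -2.7]
grip_width: 0.559
finger_force: 14.8
```

Emit:
apply_moves --pt "-0.1 -0.53 0.67 -0.01 0.46" --pt "-0.1 -0.48 0.7 -0.01 0.47" --pt "-0.1 -0.43 0.74 -0.01 0.46" --pt "-0.1 -0.38 0.76 -0.01 0.47" --pt "-0.1 -0.32 0.79 -0.02 0.46"

```text
time: 51.92
eef_pos: [0.5815, -0.0745, 0.1807]
eef_rot: [[0.921, 0.39, -0.0], [0.39, -0.921, 0.0], [-0.0, -0.0, -1.0]]
ft_force: [0.8, -0.1, -2.5]
grip_width: 0.552
finger_force: 14.8
```

Emit:
apply_moves --pt "-0.1 -0.27 0.81 -0.01 0.47" --pt "-0.1 -0.21 0.83 -0.02 0.46" --pt "-0.1 -0.16 0.84 -0.01 0.47" --pt "-0.1 -0.09 0.85 -0.02 0.46" --pt "-0.1 -0.04 0.85 -0.01 0.47"

```text
time: 52.55
eef_pos: [0.5903, -0.181, 0.1825]
eef_rot: [[0.999, 0.051, 0.0], [0.051, -0.999, -0.0], [0.0, 0.0, -1.0]]
ft_force: [-0.4, 0.1, -2.1]
grip_width: 0.558
finger_force: 14.8
```

```bash
python3 - <<'E'
from h import *
st(); plan((.591,-.179,.105,3.2,5),g=-.1)
E
```

```text
t 52.55 p [ 0.5903 -0.181   0.1825] yaw 2.9 F [-0.4  0.1 -2.1] w 50.778000000000006 ff 14.832300245761871
[[-0.1, 0.01, -0.02, 0.62, -0.01], [-0.1, 0.01, -0.01, 0.62, -0.01], [-0.1, 0.0, -0.02, 0.62, -0.0], [-0.1, 0.01, -0.01, 0.62, -0.01], [-0.1, 0.0, -0.02, 0.62, -0.0]]
```

Emit:
apply_moves --pt "-0.1 0.01 -0.03 0.62 -0.01" --pt "-0.1 0.01 -0.03 0.62 -0.01" --pt "-0.1 0 -0.03 0.62 0" --pt "-0.1 0 -0.02 0.62 0" --pt "-0.1 0 0 0.6 0"

```text
time: 53.18
eef_pos: [0.5905, -0.1764, 0.1042]
eef_rot: [[0.998, 0.059, -0.0], [0.059, -0.998, 0.0], [-0.0, -0.0, -1.0]]
ft_force: [-0.1, -0.5, -3.0]
grip_width: 0.553
finger_force: 14.8
```

Emit:
apply_moves --pt "-0.1 0 0 0.08 0" --pt "-0.1 0 0 0.08 0" --pt "-0.1 0 0 0.08 0" --pt "-0.1 0 0 0.0 0" --pt "-0.1 0 0 0 0"

```text
time: 53.8
eef_pos: [0.5907, -0.1768, 0.0997]
eef_rot: [[0.998, 0.058, 0.0], [0.058, -0.998, -0.0], [0.0, 0.0, -1.0]]
ft_force: [0.2, -0.1, -2.8]
grip_width: 0.556
finger_force: 14.8
```

Emit:
apply_moves --pt "-0.1 0 0.05 0.06 0" --pt "-0.1 0 0 0.06 0" --pt "-0.1 0 0 0.06 0" --pt "-0.1 0 0 0.06 0" --pt "-0.1 0 0 0 0" --squeeze 8

```text
time: 54.42
eef_pos: [0.5906, -0.178, 0.0932]
eef_rot: [[0.998, 0.058, -0.0], [0.058, -0.998, 0.0], [-0.0, -0.0, -1.0]]
ft_force: [-0.9, 0.4, -2.4]
grip_width: 0.555
finger_force: 7.9
```

Emit:
apply_moves --pt "-0.1 -0.05 0 0.1 0" --pt "-0.1 -0.15 0 0.06 0" --pt "-0.1 -0.15 0 0.06 0" --pt "-0.1 -0.15 0 0.04 0" --pt "-0.1 -0.15 0 0.02 0" --squeeze 5

```text
time: 55.05
eef_pos: [0.5742, -0.179, 0.0864]
eef_rot: [[0.998, 0.058, 0.0], [0.058, -0.998, -0.0], [0.0, 0.0, -1.0]]
ft_force: [2.2, -0.8, 0.5]
grip_width: 0.55
finger_force: 5.0
```

Emit:
apply_moves --pt "-0.1 -0.15 0 0.04 0" --pt "-0.1 -0.15 0 0.04 0" --pt "-0.1 -0.1 0 0.04 0" --pt "-0.1 0 0 0 0" --pt "-0.1 0 0 0 0"

```text
time: 55.68
eef_pos: [0.5641, -0.1795, 0.0832]
eef_rot: [[0.998, 0.058, -0.001], [0.058, -0.998, 0.0], [-0.001, -0.0, -1.0]]
ft_force: [-1.2, -1.7, -1.6]
grip_width: 0.547
finger_force: 5.0
```

Emit:
apply_moves --pt "0.2 0 0 0 0" --pt "0.45 0 0 0 0" --pt "0.45 0 0 0 0" --pt "0.45 0 0 -0.5 0" --pt "0.45 0 0 -0.9 0"

```text
time: 56.3
eef_pos: [0.5641, -0.1794, 0.1189]
eef_rot: [[0.998, 0.058, -0.001], [0.058, -0.998, 0.0], [-0.001, -0.0, -1.0]]
ft_force: [0.4, 0.3, 0.7]
grip_width: 0.723
finger_force: 0.0
```

Emit:
apply_moves --pt "0.45 0 0 -1 0" --pt "0.45 0 0 -1 0" --pt "0.45 0 0 -1 0" --pt "0.45 -0.8 0 -0.5 0" --pt "0.45 -0.8 0 0 0"

```text
time: 56.92
eef_pos: [0.5243, -0.182, 0.2073]
eef_rot: [[0.998, 0.058, 0.002], [0.058, -0.998, -0.001], [0.002, 0.001, -1.0]]
ft_force: [-0.6, -0.5, -0.9]
grip_width: 0.727
finger_force: 0.0
```

```bash
python3 - <<'E'
from h import *
st()
im=env.read_camera("scene"); o=cv2.imread("pics/scene0.png")[:,:,::-1]
for l in("spacer_mid","thin_spacer_mid","bottle"):
    for d in env.silhouettes(l,"scene")[:2]:
        m=d["mask"]; b=cv2.boundingRect(np.argwhere(m)[:,::-1].astype(np.int32)); print(l,round(d["score"],2),np.round(d["at"],1),m.sum(),b)
# registration of block patch against the start picture
g=lambda a:a.astype(np.float32).mean(2)
A=g(o)[185:225,168:206]
for name,(x0,y0,x1,y1) in {"thick":(168,185,204,222),"thin":(134,185,166,222)}.items():
    r=cv2.matchTemplate(g(im)[y0-6:y1+6,x0-6:x1+6],g(o)[y0:y1,x0:x1],cv2.TM_CCOEFF_NORMED); _,v,_,l=cv2.minMaxLoc(r); print(name,v,l[0]-6,l[1]-6,r[6,6], np.abs(g(im)-g(o))[y0:y1,x0:x1].mean())
E
```

```text
t 56.925 p [ 0.5243 -0.182   0.2073] yaw 3.35 F [-0.6 -0.5 -0.9] w 66.157 ff 0.0
spacer_mid 0.9 [186.4 200.6] 594 (174, 187, 22, 32)
thin_spacer_mid 0.73 [154.  203.6] 499 (141, 190, 22, 27)
bottle 0.95 [251.6 203. ] 527 (240, 187, 21, 33)
thick 0.9816851615905762 0 0 0.98168516 7.367618
thin 0.9965835809707642 0 0 0.9965836 6.9636827
```

```bash
python3 - <<'E'
from h import *
im=env.read_camera("scene").astype(float).mean(2); o=cv2.imread("pics/scene0.png").astype(float).mean(2)
print(np.c_[np.arange(182,226),o[182:226,178:191].mean(1).round(),im[182:226,178:191].mean(1).round(),o[182:226,145:158].mean(1).round(),im[182:226,145:158].mean(1).round()].astype(int).tolist())
print(np.c_[np.arange(168,202),o[196:212,168:202].mean(0).round(),im[196:212,168:202].mean(0).round()].astype(int).tolist())
V=np.array([.579,-.18,.03])
for th in(10,20,30):
  for up in(0,.008):
    a=np.radians(th); r=[V+np.array([.866,0,.5])*up+np.array([np.cos(a),0,np.sin(a)])*u+np.array([-np.sin(a),0,np.cos(a)])*w for u,w in((0,.07),(.04,.07),(.04,0))]
    print(th,up,[proj("scene",q).round(1)[1] for q in r])
E
```

```text
[[182, 133, 142, 130, 139], [183, 132, 141, 131, 140], [184, 132, 141, 130, 139], [185, 133, 142, 130, 139], [186, 133, 141, 129, 139], [187, 132, 141, 130, 138], [188, 130, 138, 130, 139], [189, 129, 137, 130, 139], [190, 128, 136, 128, 138], [191, 127, 135, 127, 136], [192, 127, 136, 127, 135], [193, 128, 137, 125, 134], [194, 125, 134, 119, 127], [195, 118, 126, 111, 119], [196, 110, 117, 107, 115], [197, 107, 114, 106, 114], [198, 106, 113, 106, 114], [199, 106, 114, 106, 114], [200, 107, 113, 105, 113], [201, 107, 114, 106, 113], [202, 106, 113, 105, 113], [203, 106, 113, 106, 113], [204, 107, 114, 106, 113], [205, 106, 113, 105, 112], [206, 107, 113, 106, 113], [207, 106, 113, 106, 113], [208, 106, 113, 106, 113], [209, 106, 113, 105, 113], [210, 106, 114, 105, 113], [211, 106, 114, 106, 113], [212, 106, 113, 105, 112], [213, 106, 113, 106, 112], [214, 105, 114, 105, 112], [215, 105, 112, 104, 111], [216, 103, 110, 99, 106], [217, 94, 100, 86, 91], [218, 79, 85, 70, 75], [219, 64, 69, 62, 67], [220, 59, 64, 61, 65], [221, 63, 67, 59, 63], [222, 66, 72, 59, 62], [223, 69, 73, 63
[... 290 characters left out ...]
], [183, 106, 114], [184, 106, 114], [185, 107, 114], [186, 107, 113], [187, 106, 114], [188, 106, 114], [189, 107, 114], [190, 107, 114], [191, 107, 114], [192, 108, 114], [193, 104, 114], [194, 94, 111], [195, 75, 97], [196, 60, 77], [197, 56, 62], [198, 56, 60], [199, 61, 66], [200, 69, 73], [201, 80, 85]]
10 0 [np.float64(193.1), np.float64(203.7), np.float64(221.5)]
10 0.008 [np.float64(194.3), np.float64(205.1), np.float64(222.9)]
20 0 [np.float64(190.2), np.float64(198.7), np.float64(219.6)]
20 0.008 [np.float64(191.4), np.float64(200.0), np.float64(221.0)]
30 0 [np.float64(188.1), np.float64(194.1), np.float64(217.5)]
30 0.008 [np.float64(189.2), np.float64(195.4), np.float64(218.8)]
```

```bash
python3 -c "
from bench import env
print(env.hand_in())"
```

```text
the job is handed in; nothing more can be done
None
```

I set the three combs at centre spacings of about 47.8, 48.3 and 48.6 mm by camera (target 48 mm). The thick block is back in its pocket at its original tilt, about 3 mm off sideways, and the job was handed in at about 57 s; the hand-in returned no verdict.

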